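# Clamp a movement holder in a quick-release vise

## Task

Stand the small steel movement holder on the vise's bed between the jaws. Then squeeze the red release lever, slide the jaw up to the holder with the lever squeezed, let the lever go, and turn the leaning black knob clockwise by about half a turn or more until the holder is clamped tight. Leave the other things on the bench where they are.

Things in the scene. Friction and masses are not known exactly. Their poses are not given: they have to be found in the camera images.
- holder_center (a point): Centre (half-way up) of the movement holder: loose light steel block, 28 (its x) x 23 (its y) x 17 mm high plus a thin cap plate on top, 60 g, two small black screws on one side; its z is up. Grasp it across its 23 mm width. Either pair of sides may be clamped.
- vise_seat (a point): Point on top of the vise's bed, 14 mm in front of the fixed jaw's face and mid-way across; axes as vise. A holder with its 28 mm length along x is against the fixed jaw when its centre is 8.5 mm over this point. It need not be set down exactly there: the sliding jaw pushes it along the bed to the fixed jaw.
- jaw_face (a point): Centre of the clamping face of the sliding jaw, 9 mm above the bed; axes as vise. It travels with the jaw towards +x. The free gap between the jaws is the x distance from here to vise_seat plus 14 mm; it is about 58 to 66 mm at the start.
- lever_grip (a point): Point half-way between the red lever's paddle (vise's +y side) and the fixed blue upright opposite (-y side), on the sliding carriage, 105 mm above the worktop; axes as vise. The outer face of each is 20 mm from this point; both are 22 mm long in x; the paddle reaches from 13 mm below to 13 mm above it. Pinch them together across y from above, then drag along x (a few N).
- knob_center (a point): Centre of the screw's round, fluted black knob, 28 mm in diameter, 18 mm long, white mark on its end. Its z axis is the screw's axis, out of the knob's end: it leans 40 degrees from vertical, away from the jaws (vise's -x). A bent aluminium hand guard on the carriage (guard_edge) overhangs it, so take it along its axis with the tool tilted. Its x and y turn with it; it travels with the jaw.
- vise_jaw (a joint): Slide of the jaw carriage in m: 0 fully open (gap 66 mm), grows towards the fixed jaw, at most 0.048; about 0.038 when it reaches a holder that stands lengthwise against the fixed jaw. 0 to 0.008 at the start.
- vise_lever (a joint): Angle of the red lever in rad: 0 released, 0.15 fully squeezed in (paddle 6 mm further in). Squeezing takes 7 to 10 N at the paddle (20 N of grip is good); the jaw is free above about 0.06. Let go, its spring drops a half-nut into a 3 mm rack, which locks the jaw against opening; the jaw may spring back by up to 3 mm as it engages, which the screw then takes up.
- vise_screw (a joint): Turn of the knob in rad, growing clockwise as seen looking at the knob's end: 0 to 0.3 at the start, at most 5.5. It pushes the sprung jaw face forward 1.6 mm per rad, so half a turn (5 mm) closes what gap is left and clamps with 8 N or more. It stays where it is left and turns with about 0.1 N m; about 1.4 rad can be turned in one grasp.
- holder: The movement holder itself; origin at the centre of its underside, z up.
- vise_face: The sliding jaw's steel face plate, 8 x 44 x 18 mm; origin at the middle of its lower rear edge.
- brass_movement: Brass clock movement, 32 x 28 x 14 mm, bystander; origin under its centre.
- chrono_case: Round black-dialled watch case, 37 mm across, 10 mm high, bystander; origin under its centre.
- tweezers: Blue tweezers lying flat, 86 mm long, bystander; origin under its centre.
- loupe: Black eye loupe, 67 x 68 x 36 mm, bystander; origin under its centre.
- vise: The quick-release vise: blue, 164 long x 54 wide mm, fixed to the bench; origin on the worktop. Its x axis runs along it from the sliding jaw to the fixed jaw, y to its left, z up. Steel bed 36 mm wide, its top 24 mm above the worktop; both jaws are 44 mm wide (y) and rise 18 mm above the bed.
- guard_edge (a point): Middle of the rear edge (towards the vise's -x) of the hand guard's overhanging lip, 135 mm above the worktop; axes as vise. The lip is 44 mm wide (y) and 24 mm long, running from here to the guard's upright plate, which stands between knob and lever, 22 mm behind lever_grip. It travels with the jaw.

How it is judged (in metres and radians):
On the way, in this order (a step that is already met when the one before it is completed fails the run):
1. the holder stands upright on the bed between the jaws, let go (x of holder_center in the frame of vise_seat between -0.04 and 0.004 m and y of holder_center in the frame of vise_seat between -0.015 and 0.015 m and z of holder_center in the frame of vise_seat between 0.005 and 0.012 m and angle between holder's own z axis and vertical below 0.12 rad and contact force between the fingers and holder below 0.3 N), for 0.2 s.
2. with the lever squeezed, the jaw is slid up to the holder and the holder is against the fixed jaw (each within about 5 mm) (value of joint vise_lever above 0.06 rad and x of holder_center in the frame of jaw_face below 0.0195 m and x of holder_center in the frame of vise_seat above -0.0055 m), for 0.1 s.
3. the lever is let go and the jaw is locked there (value of joint vise_lever below 0.045 rad and x of holder_center in the frame of jaw_face below 0.0195 m), for 0.2 s.
4. the knob is turned and the jaw face presses the holder with more than 5 N (value of joint vise_screw above 2 rad and contact force between vise_face and holder above 5 N), for 0.2 s.
At the end, for the whole second after the job is handed in: The holder stands upright (within 7 degrees) on the bed, against the fixed jaw and within 15 mm of the middle of the jaws' width, at rest; the lever is released, the knob has been turned to beyond 2 rad, and the jaw face presses on the holder with more than 5 N (all of step 4 and value of joint vise_lever below 0.03 rad and x of holder_center in the frame of vise_seat between -0.004 and 0.004 m and y of holder_center in the frame of vise_seat between -0.015 and 0.015 m and z of holder_center in the frame of vise_seat between 0.005 and 0.012 m and angle between holder's own z axis and vertical below 0.12 rad and linear speed of holder below 0.01 m/s); the robot touches nothing.
It fails at once if another thing on the bench is moved by more than 2 cm (distance of any of brass_movement, chrono_case, tweezers, loupe from where it was at the start of the episode above 0.02 m).
It also fails if it takes over 72 s, if anything falls off the work surface, if the arm or the gripper's body presses on something with over 40 N, if the wrist force passes 120 N, or if a joint passes its speed limit or range.

## Robot

A 7-joint arm with a two-finger parallel gripper is mounted at the origin on a cart in front of the work surface, level with it; the furniture and walls round the work are solid. World frame = base frame: x ahead of the robot, y to its left, z up, the work surface at z = 0. Lengths are in m, angles in degrees, forces in N, time in s.
With the tool pointing down it reaches from about 0.425 to 0.95 m from the base axis. Payload 4.7 kg.
Tool frame: the origin (TCP) lies between the finger pads; the fingertips stand 14 mm ahead of it and the grasp point (between the pads) lies 5 mm behind it (nose_length is the distance from the TCP to the fingertips, in m); z points along the fingers, y is the line along which they close (so a half turn about z gives the same grasp; the last joint's range is limited). The gripper opens to 87 mm and grips with 3 to 60 N. Pads are 19 mm wide; open, the fingers measure 117 mm over their backs; the gripper's body (75 mm by 190 mm) begins 51 mm behind the grasp point.
Start: joints at [-78.719, 26.849, -2.785, 87.806, 1.381, 65.374, -4.715], TCP at [0.151, 0.658, 0.237] pointing down, gripper open.
Joint ranges: [-148.3, 148.3], [-19.14, 114.17], [-79.39, 73.82], [5.75, 140.21], [-59.74, 239.74], [12.07, 113.84], [-152.46, 152.46]. Speed limits (degrees/s): [147.25, 147.25, 180, 180, 180, 180, 180].

## Interface

Orientations are given as a 3x3 rotation matrix whose columns are the frame's x, y, z axes.
In Python, from bench import observe, grab_frame, finish_job, nose_length gives the robot as it stands.
- The arm moves only by the shell command python3 -m inch 'ROWS' [OPENING]. ROWS is JSON, one flat list of numbers, 6 for each row, row after row: the shift along the tool's x, y, z scaled (see below), then the turn, a rotation vector about the tool's x, y, z scaled (see below). In form: [dx, dy, dz, wx, wy, wz, dx, dy, dz, wx, wy, wz, ...]. A call has 1 to 5 rows; each row shifts and turns the commanded pose from where the row before left it, along the tool's axes as they then stand; what a row does not reach is not made up. The controller multiplies each number of a shift by 400 mm and each number of a turn by 120 degrees. A row lasts 1/10 s, in which the tool goes at most 50 mm and 8.59 degrees, less where a joint would pass 70% of its speed; a pose out of reach is approached as far as the arm can. A call with a number of a shift or a turn outside -1 to 1 is refused whole. A call with a gripper value outside its range is refused whole. OPENING is the opening, from -1 (shut) to 1 (fully open), set as the call begins (- or left out, the last holds). The fingers move at their own pace and stop on an object; the grip force is fixed at half the most. Time passes only in rows, so rows that do not move let the fingers close. It gives the time, the measured TCP pose, the force, the opening and the grip force at its end, in the units of the state.
- observe(): the state, without advancing time (a new reading comes with each control period).
- grab_frame(name): name is "scene" or "top" or "wrist"; returns a dict with "frame" (384x512x3 uint8, red, green, blue), "z_map" (384x512 float32, m along the optical axis (not along the pixel's ray), 0 where there is no reading), "fx", "fy", "cx", "cy" (pixels), "dist_coeffs" ([k1, k2, p1, p2, k3] as OpenCV has them; the pictures are not rectified), "cam_to_world" (4x4, takes a point from camera to world coordinates). Camera axes: x right, y up, looking along -z (the intrinsics and any distortion apply to the point x, -y, -z); pixel columns grow to the right and rows downward; lengths in m; the calibration is good to about 2 mm. A picture is of the moment at which its call begins.
- finish_job(): hands the job in; it is judged then, once.
The state is a dict: "time_s": time; "qpos": joint angles; "joint_velocities": joint speeds; "tau": joint torques, N m; "ee_pos": TCP position; "ee_rot": TCP orientation; "force": force on the tool from outside, world axes, zero at the start; "ft_torque": the same for the moment, N m; "opening": opening from 0.0 (shut) to 1.0 (fully open); "gripper_force": force on a finger pad.
Only numpy, scipy, OpenCV 4.12 (cv2) and the standard library are available. Lean on these libraries where they do the work, as an engineer would, in place of code of your own. Each camera call takes 0.05 s, during which the arm holds its last target. There are 200 camera calls.

## Working session

There is one attempt and no reset: what is moved stays moved. The work goes in short steps, Python scripts to look and compute and a shell command to move; the robot and the scene stay as the last step left them, time stands still between calls to the robot, and variables do not carry over. Pictures are saved under pics/ and viewed, at most 10 in all, crops included, and the job is handed in when it is done.

```bash
ls; mkdir -p pics; cat > h.py <<'E'
import numpy as np, cv2
from bench import observe, grab_frame, nose_length
def save(n,name):
    f=grab_frame(n); np.savez(f'{name}.npz',**{k:np.array(v) for k,v in f.items()})
    cv2.imwrite(f'pics/{name}.png',f['frame'][:,:,::-1]); return f
def load(name): return dict(np.load(f'{name}.npz'))
def pt(f,u,v,z=None,r=1):
    "pixel->world, by depth or by plane z"
    K=np.array([[f['fx'],0,f['cx']],[0,f['fy'],f['cy']],[0,0,1]],float)
    p=cv2.undistortPoints(np.array([[[u,v]]],float),K,np.array(f['dist_coeffs'],float))[0,0]
    ray=np.array([p[0],-p[1],-1.]); T=np.array(f['cam_to_world'])
    if z is None:
        w=f['z_map'][int(v)-r:int(v)+r+1,int(u)-r:int(u)+r+1]; d=np.median(w[w>0])
    else:
        R=T[:3,:3]@ray; d=(z-T[2,3])/R[2]
    return T[:3,:3]@(ray*d)+T[:3,3]
def cloud(f):
    K=np.array([[f['fx'],0,f['cx']],[0,f['fy'],f['cy']],[0,0,1]],float)
    v,u=np.mgrid[:384,:512]
    p=cv2.undistortPoints(np.stack([u,v],-1).reshape(-1,1,2).astype(float),K,np.array(f['dist_coeffs'],float)).reshape(384,512,2)
    d=f['z_map'][...,None]; c=np.concatenate([p[...,:1]*d,-p[...,1:]*d,-d],-1); T=np.array(f['cam_to_world'])
    return c@T[:3,:3].T+T[:3,3]
E
python3 - <<'E'
from h import *
for n in('scene','top'):
    f=save(n,n+'0'); print(n,f['fx'],f['dist_coeffs'],np.round(f['cam_to_world'],3).tolist())
s=observe(); print(s['ee_pos'],np.round(s['ee_rot'],3).tolist(),s['opening'],nose_length)
a=cv2.imread('pics/scene0.png');b=cv2.imread('pics/top0.png')
cv2.imwrite('pics/both.png',cv2.resize(np.vstack([a,b]),None,fx=.78,fy=.78))
E
```

```text
pics
scene 357.81220311189935 [0.01185701 0.         0.         0.         0.        ] [[0.636, 0.317, -0.703, -0.048], [-0.771, 0.29, -0.567, -0.886], [0.024, 0.903, 0.429, 0.508], [0.0, 0.0, 0.0, 1.0]]
top 473.38890635970705 [-0.08932007  0.          0.          0.          0.        ] [[-0.008, 0.981, -0.193, 0.383], [-1.0, -0.008, 0.001, -0.365], [-0.001, 0.193, 0.981, 1.117], [0.0, 0.0, 0.0, 1.0]]
[0.1509973  0.65737098 0.23559424] [[-0.975, 0.224, -0.0], [0.224, 0.975, -0.002], [-0.0, -0.002, -1.0]] 1.0013878201289652 0.014
```

View pics/both.png

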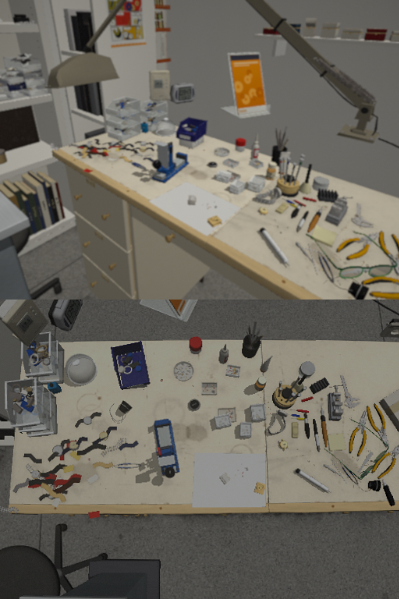

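The top view shows the blue vise at about (212,190) in full-size pixels. The holder is the grey block on the white sheet at about (287,230), with the brass movement at about (333,242). I'll enlarge that region.

```bash
python3 - <<'E'
from h import *
b=cv2.imread('pics/top0.png')[135:270,180:360]
cv2.imwrite('pics/c1.png',cv2.resize(b,None,fx=4.4,fy=4.4,interpolation=cv2.INTER_CUBIC))
f=load('top0');P=cloud(f)
for u,v in[(287,230),(283,235),(333,242)]: print(pt(f,u,v))
# vise points
sub=P[140:240,180:250].reshape(-1,3); sub=sub[(sub[:,2]>.015)&(sub[:,2]<.3)]
print(sub.min(0),sub.max(0))
E
```

```text
[ 0.49461851 -0.44923017  0.01930541]
[ 0.48472982 -0.44093147  0.00115334]
[ 0.46604775 -0.556314    0.01438023]
[ 0.49486044 -0.30958259  0.01501171] [ 0.67583218 -0.24205652  0.14177875]
```

View pics/c1.png

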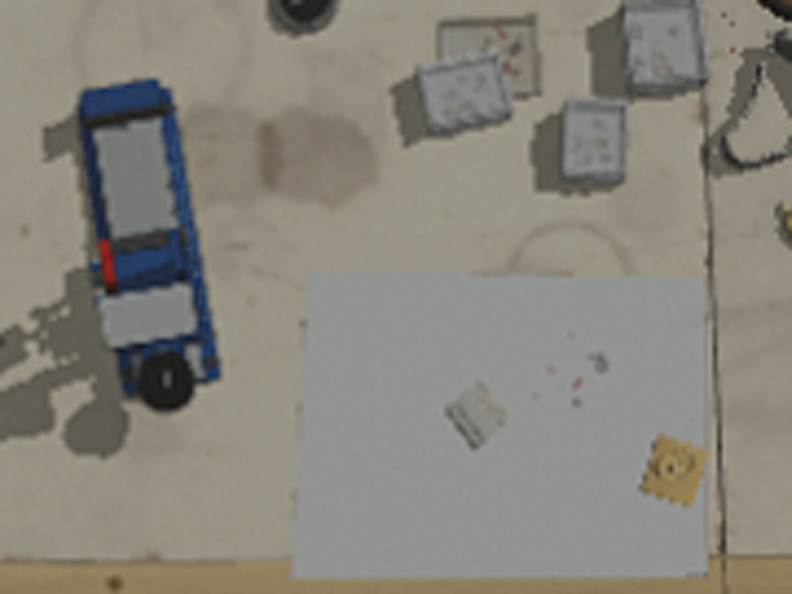

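```bash
python3 - <<'E'
from h import *
f=load('top0');P=cloud(f)
c=lambda x,y:(180+x/4.4-.5,135+y/4.4-.5)
# bed side edges (z=.024), jaw edges z=.042
L=[pt(f,*c(*p),z=.024)[:2] for p in[(97,135),(110,238)]]
R=[pt(f,*c(*p),z=.024)[:2] for p in[(160,122),(180,232)]]
for e in(L,R): d=e[0]-e[1]; print('bed edge',e,np.degrees(np.arctan2(d[1],d[0])))
for n,p,z in[('fixjaw back L',(82,92),.042),('fixjaw backR',(158,80),.042),('fix inner L',(90,125),.042),('fix inner R',(172,108),.042),('knob',(165,380),.09),('guard rear L',(108,346),.135),('guard rear R',(197,332),.135),('guard fL',(98,295),.135),('guard fR',(192,285),.135),('face L',(108,243),.042),('face R',(175,233),.042)]:
    q=c(*p); print(n,np.round(pt(f,*q,z=z),4),np.round(pt(f,*q),4))
for n,p in[('h top',(480,383)),('r',(507,412)),('b',(484,446)),('l',(450,408))]: print(n,np.round(pt(f,*c(*p),z=.0195),4))
# blob rect of holder by height
m=(P[...,2]>.012)&(P[...,2]<.03);m[:, :275]=0;m[:,300:]=0;m[:215]=0;m[250:]=0
q=P[m];print(len(q),cv2.minAreaRect((q[:,:2]*1000).astype(np.float32)),np.percentile(q[:,2],[5,50,95]))
# high obstacles
for nm in('top0','scene0'):
    Q=cloud(load(nm)).reshape(-1,3);Q=Q[np.isfinite(Q).all(1)]
    r=np.hypot(Q[:,0],Q[:,1]);az=np.degrees(np.arctan2(Q[:,1],Q[:,0]))
    for a in range(-70,90,10):
        k=(abs(az-a)<5)&(Q[:,2]>.1)&(Q[:,2]<.7)&(r>.2)&(r<.85)
        if k.sum()>3: print(nm,a,k.sum(),'rmin %.2f zmax %.2f'%(r[k].min(),Q[k,2].max()))
a=cv2.imread('pics/scene0.png')[160:250,180:300]
cv2.imwrite('pics/c2.png',cv2.resize(a,None,fx=6,fy=6,interpolation=cv2.INTER_CUBIC))
E
```

```text
bed edge [array([ 0.6499005 , -0.24922729]), array([ 0.59319477, -0.25692006])] 7.725659612174811
bed edge [array([ 0.65683784, -0.28324613]), array([ 0.59617271, -0.29437261])] 10.393003441242818
fixjaw back L [ 0.6692 -0.2428  0.042 ] [ 0.6799 -0.2382  0.0016]
fixjaw backR [ 0.6754 -0.2834  0.042 ] [ 0.6865 -0.2803  0.0013]
fix inner L [ 0.651  -0.2473  0.042 ] [ 0.6568 -0.2448  0.0189]
fix inner R [ 0.66   -0.2909  0.042 ] [ 0.6678 -0.2888  0.0116]
knob [ 0.5086 -0.2915  0.09  ] [ 0.5096 -0.2909  0.0819]
guard rear L [ 0.5196 -0.2675  0.135 ] [ 0.5379 -0.2544  0.0027]
guard rear R [ 0.526  -0.3099  0.135 ] [ 0.5395 -0.3047  0.0421]
guard fL [ 0.5442 -0.2625  0.135 ] [ 0.5659 -0.2486  0.0022]
guard fR [ 0.5487 -0.3074  0.135 ] [ 0.5641 -0.302   0.0433]
face L [ 0.5871 -0.2577  0.042 ] [ 0.5913 -0.2554  0.0196]
face R [ 0.5921 -0.2929  0.042 ] [ 0.5915 -0.2931  0.0451]
h top [ 0.5143 -0.4533  0.0195]
r [ 0.4988 -0.4673  0.0195]
b [ 0.4809 -0.4547  0.0195]
l [ 0.5012 -0.4372  0.0195]
119 ((497.0208740234375, -451.3063049316406), (27.260339736938477, 23.632530212402344), 36.36457443237305) [0.01509429 0.01896955 0.02270317]
top0 -30 277 rmin 0.58 zmax 0.14
top0 -20 5 rmin 0.62 zmax 0.12
top0 -10 14 rmin 0.82 zmax 0.11
top0 0 54 rmin 0.81 zmax 0.12
top0 10 3032 rmin 0.64 zmax 0.17
scene0 -30 222 rmin 0.58 zmax 0.14
scene0 0 23 rmin 0.82 zmax 0.12
scene0 10 1170 rmin 0.64 zmax 0.56
scene0 20 3151 rmin 0.51 zmax 0.56
scene0 30 770 rmin 0.51 zmax 0.56
```

View pics/c2.png

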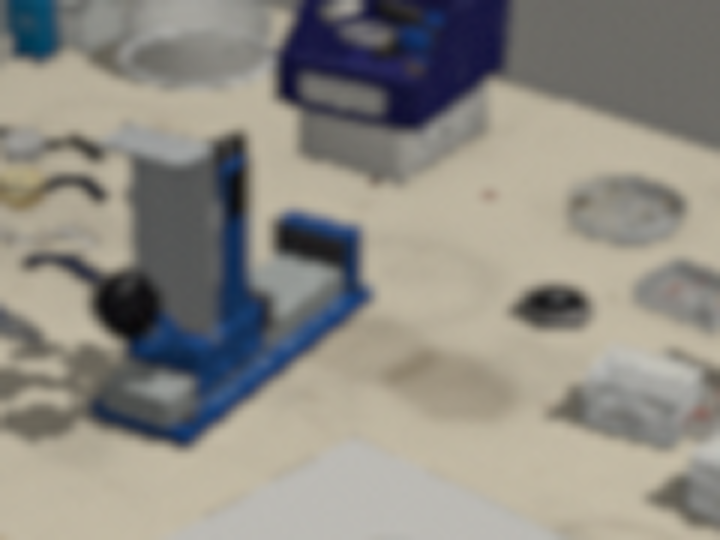

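The scene view shows the vise with the black knob at about (201,210), the grey guard plate above it, and the fixed jaw on the far side. There is something tall at azimuth 10–30°, probably the lamp, so I'll check how much room there is for the sweep.

```bash
python3 - <<'E'
from h import *
Q=np.vstack([cloud(load(n)).reshape(-1,3) for n in('top0','scene0')])
r=np.hypot(Q[:,0],Q[:,1]);az=np.degrees(np.arctan2(Q[:,1],Q[:,0]))
for a in range(-10,100,10):
  for z0 in np.arange(.04,1.2,.1):
    k=(abs(az-a)<5)&(Q[:,2]>z0)&(Q[:,2]<z0+.1)&(r>.15)&(r<1.)
    if k.sum()>3: print(a,'z%.2f'%z0,k.sum(),'r %.2f %.2f'%(r[k].min(),r[k].max()))
E
```

```text
-10 z0.04 2486 r 0.74 0.93
0 z0.04 2354 r 0.78 1.00
0 z0.14 2144 r 0.91 1.00
0 z0.24 125 r 0.94 0.96
10 z0.04 5502 r 0.63 0.94
10 z0.14 3720 r 0.64 0.95
10 z0.24 1164 r 0.88 0.97
10 z0.44 153 r 0.74 0.77
10 z0.54 67 r 0.76 0.79
20 z0.04 390 r 0.83 1.00
20 z0.14 722 r 0.83 1.00
20 z0.24 2866 r 0.51 1.00
20 z0.34 1441 r 0.62 1.00
20 z0.44 1096 r 0.72 1.00
20 z0.54 278 r 0.83 1.00
30 z0.04 435 r 0.83 0.97
30 z0.14 203 r 0.51 0.97
30 z0.24 444 r 0.51 0.97
30 z0.34 411 r 0.65 0.97
30 z0.44 482 r 0.83 0.99
30 z0.54 27 r 0.83 0.84
40 z0.04 176 r 0.96 1.00
40 z0.14 17 r 0.97 0.99
40 z0.24 119 r 0.93 1.00
40 z0.34 163 r 0.97 1.00
40 z0.44 111 r 0.97 1.00
50 z0.04 571 r 0.91 1.00
50 z0.14 429 r 0.93 1.00
50 z0.24 130 r 0.93 1.00
50 z0.34 285 r 0.91 1.00
50 z0.44 165 r 0.92 1.00
60 z0.04 823 r 0.85 1.00
60 z0.14 600 r 0.89 1.00
60 z0.24 59 r 0.93 1.00
60 z0.34 86 r 0.90 0.93
60 z0.44 37 r 0.90 0.98
```

```bash
python3 -m inch '[0,-0.08,-0.0925,0,0,0, 0,-0.08,-0.0925,0,0,0, 0,-0.08,-0.0925,0,0,0, 0,-0.08,-0.0925,0,0,0]'; python3 -m inch '[0,-0.08,-0.0925,0,0,0, 0,-0.08,-0.0925,0,0,0, 0,-0.08,-0.0925,0,0,0, 0,0,0,0,0,0]'; python3 -m inch '[-0.1175,-0.006,0,0,0,0.05, -0.1175,-0.006,0,0,0,0.05]'; python3 -c "
from bench import observe;import numpy as np
s=observe();print(np.round(s['ee_rot'],3).tolist(),np.round(s['qpos'],1))"
```

```text
time_s: 0.5
ee_pos: [0.1221, 0.5316, 0.3853]
ee_rot: [[-0.975, 0.224, -0.0], [0.224, 0.975, -0.001], [-0.0, -0.001, -1.0]]
force: [-0.2, 0.8, 1.2]
opening: 1.004
gripper_force: 0.0
time_s: 0.9
ee_pos: [0.1004, 0.4381, 0.502]
ee_rot: [[-0.975, 0.224, 0.002], [0.224, 0.975, 0.011], [0.001, 0.012, -1.0]]
force: [-0.1, 0.4, 0.5]
opening: 1.005
gripper_force: 0.0
time_s: 1.1
ee_pos: [0.1901, 0.4092, 0.4949]
ee_rot: [[-0.907, 0.422, 0.0], [0.422, 0.907, -0.0], [-0.0, -0.0, -1.0]]
force: [2.3, 0.4, 0.1]
opening: 1.0
gripper_force: 0.0
[[-0.907, 0.422, 0.0], [0.422, 0.907, -0.0], [-0.0, -0.0, -1.0]] [-72.7  -1.9   2.2  91.4   0.1  90.5  -5.5]
```

```bash
R='' ; python3 -m inch '[-0.1175,-0.006,0,0,0,0.05, -0.1175,-0.006,0,0,0,0.05, -0.1175,-0.006,0,0,0,0.05, -0.1175,-0.006,0,0,0,0.05, -0.1175,-0.006,0,0,0,0.05]' | grep -E 'pos|force'; python3 -m inch '[-0.1175,-0.006,0,0,0,0.05, -0.1175,-0.006,0,0,0,0.05, -0.1175,-0.006,0,0,0,0.05, -0.1175,-0.006,0,0,0,0.05, -0.1175,-0.006,0,0,0,0.05]' | grep -E 'pos|force';python3 -m inch '[-0.1175,-0.006,0,0,0,0.05, -0.1175,-0.006,0,0,0,0.05, -0.1175,-0.006,0,0,0,0.05, -0.1175,-0.006,0,0,0,0.05, -0.1175,-0.006,0,0,0,0.05]' | grep -E 'pos|force';python3 -m inch '[-0.1175,-0.006,0,0,0,0.05, -0.1175,-0.006,0,0,0,0.05, -0.1175,-0.006,0,0,0,0.05, 0,0,0,0,0,0]';  python3 -c "
from bench import observe;import numpy as np
s=observe();print(np.round(s['qpos'],1))"
```

```text
ee_pos: [0.3699, 0.2587, 0.4944]
force: [0.9, -0.1, 0.0]
gripper_force: 0.0
ee_pos: [0.4491, 0.0397, 0.4945]
force: [0.9, -0.2, 0.5]
gripper_force: 0.0
ee_pos: [0.4082, -0.1895, 0.4946]
force: [0.7, -0.4, -0.2]
gripper_force: 0.0
time_s: 3.0
ee_pos: [0.3251, -0.3107, 0.4953]
ee_rot: [[0.692, 0.722, 0.0], [0.722, -0.692, 0.0], [0.0, 0.0, -1.0]]
force: [-0.4, 1.0, -0.4]
opening: 0.997
gripper_force: 0.0
[-23.4  -8.9  54.4  93.6   7.2  91.5 -13. ]
```

```bash
python3 -m inch '[0.0056,0.069,0.092,0,0,0, 0.0056,0.069,0.092,0,0,0, 0.0056,0.069,0.092,0,0,0, 0.0056,0.069,0.092,0,0,0]' | grep -E 'pos|force'; python3 -m inch '[0.0056,0.069,0.092,0,0,0, 0.0056,0.069,0.092,0,0,0, 0.0056,0.069,0.092,0,0,0, 0.0056,0.069,0.08,0,0,0, 0,0,0,0,0,0]';python3 - <<'E'
from h import *
f=save('wrist','w1');print(np.round(f['cam_to_world'],3).tolist(),f['fx']);print(np.round(observe()['qpos'],1))
E
```

```text
ee_pos: [0.4191, -0.3731, 0.3456]
force: [1.4, 0.9, 1.6]
gripper_force: 0.0
time_s: 3.9
ee_pos: [0.5053, -0.4399, 0.198]
ee_rot: [[0.679, 0.734, -0.009], [0.734, -0.679, 0.005], [-0.002, -0.01, -1.0]]
force: [-0.1, 0.7, -0.5]
opening: 1.004
gripper_force: 0.0
[[0.733, 0.648, 0.208, 0.561], [-0.68, 0.702, 0.209, -0.382], [-0.011, -0.295, 0.955, 0.346], [0.0, 0.0, 0.0, 1.0]] 337.5737253307976
[  3.5  37.   53.3  92.7 -31.4  66.9  21.3]
```

View pics/w1.png

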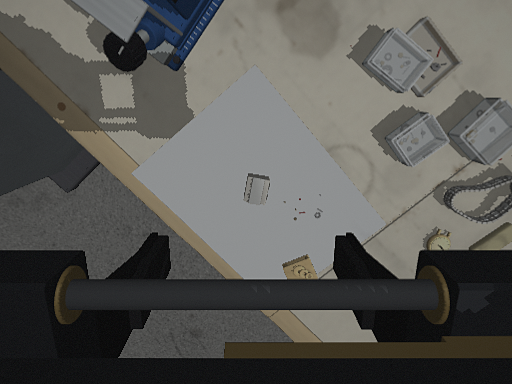

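The wrist view shows the holder at about (257,189), nearly aligned with the gripper, with the brass movement at (299,268). I'll enlarge it to get the corners.

```bash
python3 - <<'E'
from h import *
f=load('w1');a=cv2.imread('pics/w1.png')[160:220,225:295]
cv2.imwrite('pics/c3.png',cv2.resize(a,None,fx=9,fy=9,interpolation=cv2.INTER_CUBIC))
P=cloud(f)[165:215,235:280].reshape(-1,3)
for lo,hi in[(.012,.03),(.016,.025)]:
    q=P[(P[:,2]>lo)&(P[:,2]<hi)];print(len(q),cv2.minAreaRect((q[:,:2]*1000).astype(np.float32)),np.percentile(q[:,2],[5,50,95]))
E
```

```text
616 ((497.0917053222656, -453.1075439453125), (28.234195709228516, 23.909460067749023), 36.674835205078125) [0.01531416 0.01816444 0.02007724]
558 ((496.8250427246094, -452.74713134765625), (28.33173179626465, 22.546194076538086), 37.78184127807617) [0.01627413 0.01846596 0.0201534 ]
```

View pics/c3.png

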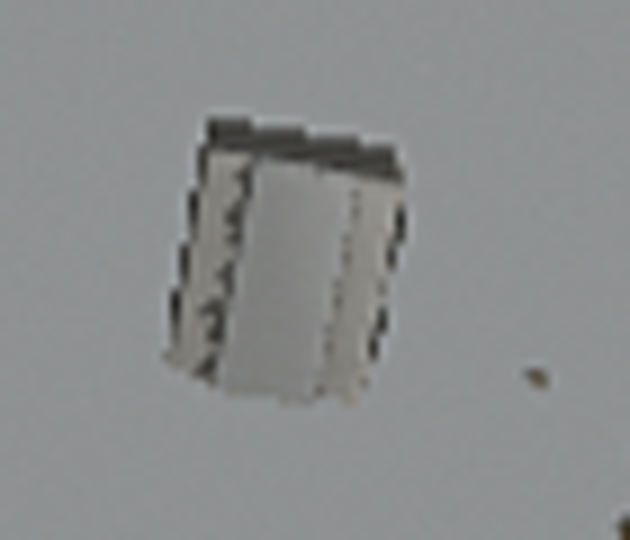

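```bash
python3 -m inch '[-0.0127,0.0023,0.11,0,0,0.027, -0.0127,0.0023,0.11,0,0,0.027, -0.0127,0.0023,0.11,0,0,0.027, 0,0,0,0,0,0, 0,0,0,0,0,0]' 0
```

```text
time_s: 4.45
ee_pos: [0.4954, -0.4546, 0.0754]
ee_rot: [[0.794, 0.607, 0.0], [0.607, -0.794, -0.001], [-0.0, 0.001, -1.0]]
force: [0.5, 0.4, 0.3]
opening: 0.628
gripper_force: 0.0
```

```bash
python3 -m inch '[0.0056,0,0.05,0,0,0, 0,0,0.05,0,0,0, 0,0,0.043,0,0,0, 0,0,0,0,0,0, 0,0,0,0,0,0]'|grep -E 'pos|open|force'; python3 -m inch '[0,0,0,0,0,0, 0,0,0,0,0,0, 0,0,0,0,0,0, 0,0,0,0,0,0]' -1
```

```text
ee_pos: [0.4968, -0.4529, 0.016]
force: [-0.6, 0.2, 0.2]
opening: 0.498
gripper_force: 0.0
time_s: 5.35
ee_pos: [0.497, -0.453, 0.0168]
ee_rot: [[0.795, 0.607, 0.0], [0.607, -0.795, -0.0], [0.0, 0.0, -1.0]]
force: [0.1, -0.7, 0.4]
opening: 0.262
gripper_force: 30.0
```

```bash
python3 -m inch '[0,0,-0.03,0,0,0, 0,0,-0.115,0,0,0.06, 0,0,-0.115,0,0,0.06, 0,0,-0.12,0,0,0.06, 0,0,-0.12,0,0,0.06]'|grep -E 'pos|open|force'; python3 -m inch '[0.0768,-0.0795,0,0,0,0, 0.0768,-0.0795,0,0,0,0, 0.0768,-0.0795,0,0,0,0, 0.0768,-0.0795,0,0,0,0, 0.0768,-0.0795,0,0,0,0]'|grep -E 'pos|open|force'; python3 -m inch '[0,0,0,0,0,0, 0,0,0,0,0,0]'; python3 - <<'E'
from h import *
f=save('wrist','w2')
E
```

```text
ee_pos: [0.4967, -0.4528, 0.2194]
force: [1.2, 0.4, -0.8]
opening: 0.258
gripper_force: 30.0
ee_pos: [0.6261, -0.2713, 0.2177]
force: [0.3, -0.7, -0.9]
opening: 0.259
gripper_force: 30.0
time_s: 6.55
ee_pos: [0.6261, -0.2714, 0.2169]
ee_rot: [[0.988, 0.152, -0.0], [0.152, -0.988, -0.0], [-0.0, 0.0, -1.0]]
force: [-0.9, 0.5, 0.4]
opening: 0.26
gripper_force: 30.0
```

View pics/w2.png

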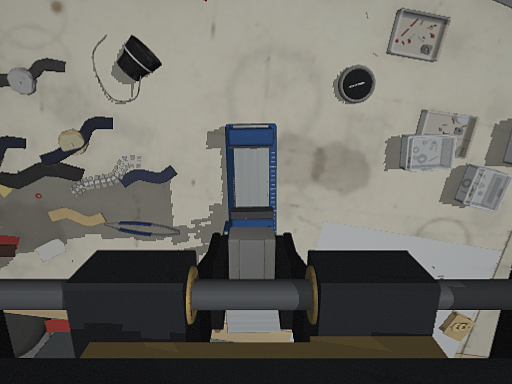

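The wrist view looks straight down the vise. The fixed jaw spans u 226–276 at v about 125–147, the bed is below it, and the sliding jaw face is at v about 207. I'll get exact numbers from the depth map.

```bash
python3 - <<'E'
from h import *
f=load('w2');P=cloud(f)[110:232,200:300];I=f['frame'][110:232,200:300].astype(int)
Q=P.reshape(-1,3)
m=(Q[:,2]>.008)&(Q[:,2]<.05)&(Q[:,0]>.57)
print(cv2.minAreaRect((Q[m][:,:2]*1000).astype(np.float32)))
# side edges fit: bed band
for lo,hi in[(.02,.028),(.036,.05),(.008,.018)]:
    k=(Q[:,2]>lo)&(Q[:,2]<hi)&(Q[:,0]>.55);print(lo,k.sum(),np.round(cv2.minAreaRect((Q[k][:,:2]*1000).astype(np.float32))[0],1),cv2.minAreaRect((Q[k][:,:2]*1000).astype(np.float32))[1:])
c0=110;u=251
for v in range(118,232,2): 
    p=P[v-110,u-200];print(v,np.round(p,4).tolist(),I[v-110,u-200].tolist(),end=' | ')
print()
# width of bed mask across u for rows
for v in(135,155,165,175,185,195):
    z=P[v-110,:,2];print(v,[(200+i,round(float(z[i]),3)) for i in range(20,82,2)])
E
```

```text
((620.3325805664062, -271.42071533203125), (110.42176055908203, 55.94760513305664), 9.40674877166748)
0.02 2181 [ 624.5 -269.4] ((101.26720428466797, 49.051788330078125), 8.111814498901367)
0.036 1646 [ 623.8 -270.6] ((100.95252990722656, 50.64578628540039), 6.587509632110596)
0.008 1044 [ 615.2 -273. ] ((121.177490234375, 53.796905517578125), 9.84228801727295)
118 [0.6796, -0.2628, -0.0005] [171, 168, 155] | 120 [0.6776, -0.2631, 0.0006] [169, 167, 153] | 122 [0.6755, -0.2634, 0.0] [183, 178, 165] | 124 [0.6749, -0.2635, 0.017] [50, 55, 62] | 126 [0.6735, -0.2637, 0.0233] [146, 149, 148] | 128 [0.673, -0.2638, 0.038] [21, 32, 52] | 130 [0.6714, -0.2641, 0.0405] [39, 62, 102] | 132 [0.6697, -0.2643, 0.0417] [43, 70, 112] | 134 [0.6679, -0.2646, 0.042] [41, 68, 110] | 136 [0.666, -0.2649, 0.0414] [43, 68, 110] | 138 [0.6642, -0.2652, 0.042] [40, 66, 107] | 140 [0.6623, -0.2655, 0.0419] [41, 66, 106] | 142 [0.6605, -0.2657, 0.0427] [42, 67, 107] | 144 [0.6584, -0.2661, 0.041] [30, 52, 82] | 146 [0.6565, -0.2663, 0.0414] [56, 53, 55] | 148 [0.6519, -0.267, 0.0241] [76, 79, 79] | 150 [0.
[... 3804 characters left out ...]
), (244, 0.024), (246, 0.024), (248, 0.024), (250, 0.023), (252, 0.024), (254, 0.022), (256, 0.024), (258, 0.024), (260, 0.023), (262, 0.025), (264, 0.024), (266, 0.025), (268, 0.024), (270, 0.01), (272, 0.01), (274, 0.011), (276, 0.006), (278, -0.0), (280, -0.001)]
195 [(220, -0.001), (222, -0.0), (224, 0.002), (226, 0.001), (228, 0.01), (230, 0.011), (232, 0.011), (234, 0.022), (236, 0.024), (238, 0.025), (240, 0.024), (242, 0.024), (244, 0.024), (246, 0.024), (248, 0.024), (250, 0.024), (252, 0.024), (254, 0.024), (256, 0.023), (258, 0.024), (260, 0.024), (262, 0.024), (264, 0.024), (266, 0.025), (268, 0.024), (270, 0.01), (272, 0.01), (274, 0.01), (276, 0.008), (278, -0.001), (280, 0.0)]
```

```bash
python3 -m inch '[0.0235,-0.001,0.1125,0,0,0, 0,0,0.1125,0,0,0, 0,0,0.1,0,0,0, 0,0,0.05,0,0,0, 0,0,0.04,0,0,0]'; python3 -m inch '[0,0,0.012,0,0,0, 0,0,0,0,0,0, 0,0,0,0,0,0]'
```

```text
time_s: 7.1
ee_pos: [0.6335, -0.2727, 0.0501]
ee_rot: [[0.989, 0.146, -0.001], [0.146, -0.989, -0.0], [-0.001, 0.0, -1.0]]
force: [-0.0, -0.6, 0.3]
opening: 0.261
gripper_force: 30.0
time_s: 7.4
ee_pos: [0.6354, -0.2721, 0.0477]
ee_rot: [[0.989, 0.148, 0.003], [0.148, -0.989, -0.001], [0.002, 0.002, -1.0]]
force: [0.7, -0.5, 0.5]
opening: 0.26
gripper_force: 30.0
```

```bash
python3 -m inch '[0,-0.006,0,0,0,0, 0,0,0.008,0,0,0, 0,0,0.006,0,0,0, 0,0,0,0,0,0, 0,0,0,0,0,0]'
```

```text
time_s: 7.9
ee_pos: [0.6345, -0.2686, 0.0408]
ee_rot: [[0.989, 0.149, 0.001], [0.149, -0.989, 0.0], [0.001, -0.0, -1.0]]
force: [0.1, 2.0, 3.9]
opening: 0.26
gripper_force: 30.0
```

```bash
python3 -m inch '[0,0,0,0,0,0, 0,0,0,0,0,0, 0,0,0,0,0,0, 0,0,0,0,0,0]' 0.1|grep -E 'pos|open|force'; python3 -m inch '[0,0,-0.05,0,0,0, 0,0,-0.1,0,0,0, 0,0,-0.12,0,0,0, 0,0,-0.12,0,0,0, 0,0,-0.05,0,0,0]'; python3 -m inch '[0,0,0,0,0,0, 0,0,0,0,0,0]'|grep pos; python3 - <<'E'
from h import *
f=save('wrist','w3');P=cloud(f)
# holder & carriage heights along vise in frame
c,s=np.cos(np.radians(8.65)),np.sin(np.radians(8.65))
o=np.array([.6412,-.2687,.024]);R=np.array([[c,-s,0],[s,c,0],[0,0,1]]);np.savez('vise.npz',o=o,R=R)
q=((P-o)@R).reshape(-1,3)
m=(abs(q[:,0]+5)>0)&(q[:,0]>-.04)&(q[:,0]<.012)&(abs(q[:,1])<.02)&(q[:,2]>.012)&(q[:,2]<.025)
print(m.sum(),cv2.minAreaRect((q[m][:,:2]*1000).astype(np.float32)),np.percentile(q[m],[2,50,98],axis=0).round(4).tolist())
f=save('top','t1')
q=((cloud(f)-o)@R).reshape(-1,3);col=f['frame'].reshape(-1,3).astype(int)
red=(col[:,0]>140)&(col[:,1]<70)&(abs(q[:,1])<.05)&(q[:,0]<0)&(q[:,0]>-.15)
print('red',red.sum(),np.percentile(q[red],[5,50,95],axis=0).round(4).tolist())
g=(q[:,2]>.1)&(q[:,2]<.13)&(q[:,0]<-.07)&(q[:,0]>-.2)&(abs(q[:,1])<.04)
print('high',g.sum(),np.percentile(q[g],[2,50,98],axis=0).round(4).tolist())
a=cv2.imread('pics/w3.png');b=cv2.imread('pics/t1.png')[130:260,165:275]
cv2.imwrite('pics/v3.png',np.hstack([a[:,150:400],cv2.resize(b,None,fx=384/130,fy=384/130,interpolation=cv2.INTER_CUBIC)]))
E
```

```text
ee_pos: [0.634, -0.2689, 0.0401]
force: [0.5, -0.6, 0.4]
opening: 0.514
gripper_force: 0.0
time_s: 8.8
ee_pos: [0.6351, -0.2711, 0.2234]
ee_rot: [[0.989, 0.148, 0.007], [0.148, -0.989, -0.004], [0.007, 0.005, -1.0]]
force: [-0.1, -1.0, 0.3]
opening: 0.553
gripper_force: 0.0
ee_pos: [0.634, -0.2687, 0.2171]
656 ((-6.923092365264893, 0.8658962249755859), (23.049968719482422, 27.794118881225586), 89.22855377197266) [[-0.0197, -0.0102, 0.0136], [-0.0059, 0.0014, 0.0181], [0.0067, 0.0123, 0.0205]]
red 11 [[-0.0833, 0.014, 0.0911], [-0.0739, 0.0156, 0.0941], [-0.0684, 0.0166, 0.0964]]
high 229 [[-0.1212, -0.0215, 0.1087], [-0.1097, -0.0016, 0.1125], [-0.098, 0.0186, 0.1163]]
```

View pics/v3.png

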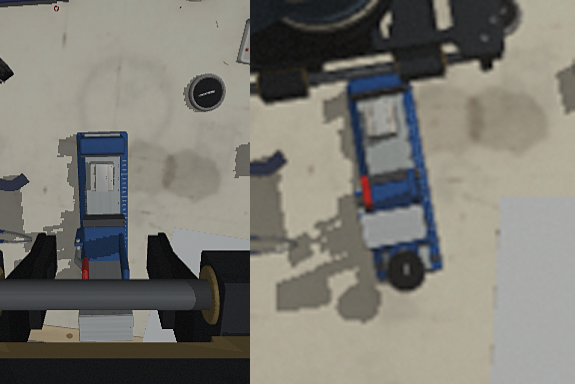

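The holder stands on the bed about 7 mm short of the fixed jaw and roughly central. The red lever is at about (86,268) in the left panel and (367,192) in the right panel. Next I'll go to the lever.

```bash
python3 -m inch '[-0.0855,0.0016,0,0,0,0, -0.0855,0.0016,0,0,0,0, 0,0,0,0,0,0, 0,0,0,0,0,0, 0,0,0,0,0,0]' 0.6; python3 -m inch '[0,0,0.06,0,0,0, 0,0,0.06,0,0,0, 0,0,0.06,0,0,0, 0,0,0,0,0,0, 0,0,0,0,0,0]'
```

```text
time_s: 9.6
ee_pos: [0.5676, -0.2794, 0.2155]
ee_rot: [[0.989, 0.15, -0.001], [0.15, -0.989, 0.001], [-0.001, -0.001, -1.0]]
force: [0.5, 0.5, 0.3]
opening: 0.789
gripper_force: 0.0
time_s: 10.1
ee_pos: [0.5674, -0.2801, 0.1442]
ee_rot: [[0.989, 0.15, -0.001], [0.15, -0.989, -0.0], [-0.001, 0.0, -1.0]]
force: [-0.1, -0.1, 0.4]
opening: 0.803
gripper_force: 0.0
```

```bash
python3 -m inch '[0,0,0.06,0,0,0, 0,0,0.05,0,0,0, 0,0,0,0,0,0, 0,0,0,0,0,0]'; python3 -m inch '[0,0,0,0,0,0, 0,0,0,0,0,0, 0,0,0,0,0,0, 0,0,0,0,0,0, 0,0,0,0,0,0]' -1
```

```text
time_s: 10.5
ee_pos: [0.5669, -0.2805, 0.1006]
ee_rot: [[0.989, 0.149, -0.0], [0.149, -0.989, -0.0], [-0.0, 0.0, -1.0]]
force: [-0.4, -0.2, 0.4]
opening: 0.8
gripper_force: 0.0
time_s: 11.0
ee_pos: [0.567, -0.2825, 0.1006]
ee_rot: [[0.989, 0.148, 0.002], [0.148, -0.989, -0.006], [0.001, 0.006, -1.0]]
force: [3.3, -11.2, -11.1]
opening: 0.43
gripper_force: 19.4
```

```bash
python3 -m inch '[0,0,0,0,0,0, 0,0,0,0,0,0, 0,0,0,0,0,0]'
```

```text
time_s: 11.3
ee_pos: [0.5666, -0.2842, 0.1005]
ee_rot: [[0.989, 0.147, 0.001], [0.148, -0.989, -0.008], [0.0, 0.008, -1.0]]
force: [2.6, -7.8, -6.3]
opening: 0.395
gripper_force: 30.0
```

```bash
python3 -m inch '[0.01,0.008,0,0,0,0, 0.02,0,0,0,0,0, 0.02,0,0,0,0,0, 0.02,0,0,0,0,0]'; python3 -m inch '[0,0,0,0,0,0, 0,0,0,0,0,0]'
```

```text
time_s: 11.7
ee_pos: [0.5961, -0.2792, 0.1005]
ee_rot: [[0.989, 0.149, 0.001], [0.149, -0.989, -0.001], [0.001, 0.001, -1.0]]
force: [-1.8, -1.0, 1.7]
opening: 0.4
gripper_force: 30.0
time_s: 11.9
ee_pos: [0.5958, -0.2792, 0.1005]
ee_rot: [[0.989, 0.15, 0.001], [0.15, -0.989, -0.001], [0.001, 0.001, -1.0]]
force: [0.4, -1.4, 2.1]
opening: 0.399
gripper_force: 30.0
```

```bash
python3 -m inch '[0.008,0,0,0,0,0, 0.008,0,0,0,0,0, 0.002,0,0,0,0,0, 0,0,0,0,0,0]'; python3 -m inch '[0.003,0,0,0,0,0, 0,0,0,0,0,0, 0,0,0,0,0,0]';  python3 -m inch '[0.003,0,0,0,0,0, 0,0,0,0,0,0, 0,0,0,0,0,0]'
```

```text
time_s: 12.3
ee_pos: [0.6024, -0.2781, 0.1005]
ee_rot: [[0.989, 0.149, 0.001], [0.149, -0.989, 0.0], [0.001, 0.0, -1.0]]
force: [0.0, 0.1, 2.2]
opening: 0.398
gripper_force: 30.0
time_s: 12.6
ee_pos: [0.6032, -0.278, 0.1005]
ee_rot: [[0.989, 0.149, 0.0], [0.149, -0.989, 0.0], [0.0, -0.0, -1.0]]
force: [-1.2, -0.2, 4.8]
opening: 0.392
gripper_force: 30.0
time_s: 12.9
ee_pos: [0.6045, -0.2777, 0.1005]
ee_rot: [[0.989, 0.149, 0.0], [0.149, -0.989, 0.0], [0.0, -0.0, -1.0]]
force: [-0.2, 0.9, 5.5]
opening: 0.395
gripper_force: 30.0
```

```bash
python3 -m inch '[0.004,0,0,0,0,0, 0,0,0,0,0,0, 0,0,0,0,0,0]'|grep -E 'pos|force'; python3 -m inch '[0.004,0,0,0,0,0, 0,0,0,0,0,0, 0,0,0,0,0,0]'|grep -E 'pos|force'; python3 - <<'E'
from h import *
d=np.load('vise.npz');o,R=d['o'],d['R']
f=save('wrist','w4');q=(cloud(f)-o)@R
qq=q.reshape(-1,3)
for y0 in(-.006,0,.006):
    m=(abs(qq[:,1]-y0)<.0015)&(qq[:,0]>-.05)&(qq[:,0]<.035)&(qq[:,2]<.05)&(qq[:,2]>-.01)
    a=qq[m][np.argsort(-qq[m][:,0])];print([(round(x*1000,1),round(z*1000,1)) for x,_,z in a[::3]])
E
```

```text
ee_pos: [0.6048, -0.2777, 0.1004]
force: [-3.0, 0.7, 6.4]
gripper_force: 30.0
ee_pos: [0.6049, -0.2777, 0.1003]
force: [-6.3, 2.1, 7.3]
gripper_force: 30.0
[(np.float64(34.3), np.float64(-0.9)), (np.float64(34.2), np.float64(-2.1)), (np.float64(33.7), np.float64(0.9)), (np.float64(33.6), np.float64(-1.1)), (np.float64(33.0), np.float64(-0.4)), (np.float64(32.5), np.float64(0.9)), (np.float64(32.4), np.float64(-0.6)), (np.float64(32.3), np.float64(10.0)), (np.float64(32.2), np.float64(6.8)), (np.float64(32.0), np.float64(15.2)), (np.float64(31.6), np.float64(17.8)), (np.float64(31.5), np.float64(16.1)), (np.float64(31.0), np.float64(17.4)), (np.float64(30.9), np.float64(16.7)), (np.float64(30.4), np.float64(17.4)), (np.float64(29.9), np.float64(18.1)), (np.float64(29.8), np.float64(17.6)), (np.float64(29.3), np.float64(18.1)), (np.float64(29.2), np.float64(17.4)), (np.float64(28.7), np.float64(18.4)), (np.float64(28.1), np.float64(18.5)), (np.float64(28.1), np.float64(17.8)), (np.float64(27.5), np.float64(18.1)), (np.float64(27.4), np.float64(17.0)), (np.float64(26.9), np.float64(17.8
[... 21554 characters left out ...]
np.float64(-40.6), np.float64(18.0)), (np.float64(-40.9), np.float64(19.0)), (np.float64(-41.5), np.float64(17.4)), (np.float64(-42.2), np.float64(17.6)), (np.float64(-42.5), np.float64(16.9)), (np.float64(-42.8), np.float64(17.7)), (np.float64(-43.5), np.float64(17.9)), (np.float64(-43.9), np.float64(18.5)), (np.float64(-44.6), np.float64(18.5)), (np.float64(-44.9), np.float64(19.5)), (np.float64(-45.4), np.float64(18.3)), (np.float64(-46.2), np.float64(18.2)), (np.float64(-46.4), np.float64(19.3)), (np.float64(-47.1), np.float64(17.7)), (np.float64(-47.8), np.float64(17.9)), (np.float64(-48.5), np.float64(19.4)), (np.float64(-48.8), np.float64(17.3)), (np.float64(-49.1), np.float64(18.2))]
```

The jaw is up against the holder: the wrist force rose and the motion stalled. Next I'll release the lever and back off.

```bash
python3 -m inch '[0,0,0,0,0,0, 0,0,0,0,0,0, 0,0,0,0,0,0, 0,0,0,0,0,0]' 0.6;  python3 -m inch '[-0.005,0,-0.05,0,0,0, 0,0,-0.1,0,0,0, 0,0,-0.11,0,0,0, 0,0,0,0,0,0]'; python3 - <<'E'
from h import *
d=np.load('vise.npz');o,R=d['o'],d['R']
f=save('wrist','w5');q=((cloud(f)-o)@R)
col=q[:,:,:]
qq=q.reshape(-1,3)
m=(abs(qq[:,1]-.001)<.006)&(qq[:,0]>-.02)&(qq[:,0]<.02)&(qq[:,2]>.0188)&(qq[:,2]<.022)
print('holder top',np.percentile(qq[m][:,0],[1,99]))
m=(qq[:,2]>.1)&(qq[:,2]<.12)&(abs(qq[:,1])<.025)&(qq[:,0]<-.03);print('guard',m.sum(),np.percentile(qq[m],[2,98],axis=0).round(4).tolist() if m.sum() else '')
print(np.round(observe()['qpos'],1))
E
```

```text
time_s: 13.95
ee_pos: [0.6076, -0.2769, 0.0997]
ee_rot: [[0.989, 0.148, -0.0], [0.148, -0.989, 0.001], [-0.0, -0.001, -1.0]]
force: [-0.8, -0.1, 0.9]
opening: 0.669
gripper_force: 0.0
time_s: 14.35
ee_pos: [0.6077, -0.2811, 0.2123]
ee_rot: [[0.989, 0.148, 0.011], [0.148, -0.989, -0.006], [0.01, 0.008, -1.0]]
force: [-0.3, -0.2, 0.3]
opening: 0.796
gripper_force: 0.0
holder top [-0.01772043  0.01898803]
guard 2096 [[-0.0832, -0.0222, 0.1016], [-0.0594, 0.0198, 0.1123]]
[-18.3  41.5  64.8  93.4 -39.5  70.6 -26.9]
```

```bash
python3 -m inch '[-0.1,0,0,0,0,0, -0.1,0,0,0,0,0, -0.1,0,0,0,0,0, 0,0,0,0.0,0.0,0, 0,0,0,0,0,0]' 0.1|grep -E "pos|rot|force"; python3 -m inch '[0,0,0,0,0.0667,0, 0,0,0,0,0.0667,0, 0,0,0,0,0.0667,0, 0,0,0,0,0.0667,0, 0,0,0,0,0.0667,0]';python3 -m inch '[0,0,0,0,0,0, 0,0,0,0,0,0]';python3 -c "
from bench import observe;import numpy as np
s=observe();print(np.round(s['qpos'],1))"
```

```text
ee_pos: [0.4863, -0.2952, 0.2043]
ee_rot: [[0.989, 0.147, 0.001], [0.147, -0.989, 0.002], [0.001, -0.002, -1.0]]
force: [0.8, 1.2, 0.0]
gripper_force: 0.0
time_s: 15.4
ee_pos: [0.4862, -0.297, 0.1924]
ee_rot: [[0.849, 0.15, 0.506], [0.119, -0.988, 0.094], [0.514, -0.02, -0.857]]
force: [0.1, -0.6, -1.3]
opening: 0.546
gripper_force: 0.0
time_s: 15.6
ee_pos: [0.4865, -0.2992, 0.1921]
ee_rot: [[0.851, 0.149, 0.503], [0.118, -0.989, 0.092], [0.512, -0.019, -0.859]]
force: [0.4, -0.4, 0.2]
opening: 0.547
gripper_force: 0.0
[  7.3  15.7  38.  122.1 -58.1  40.8   5. ]
```

The tilt stopped at about 30° because joint 5 is at its limit (-58 of -59.7). I'll fit a simple kinematic model to the poses I've logged and look for another elbow position.

```bash
cat > kin.py <<'E'
import numpy as np, itertools
from scipy.spatial.transform import Rotation as Ro
from scipy.optimize import least_squares
LIM=np.array([[-148.3,148.3],[-19.14,114.17],[-79.39,73.82],[5.75,140.21],[-59.74,239.74],[12.07,113.84],[-152.46,152.46]])
def fk(q,p,s):
    q=np.radians(q);R=np.eye(3);x=np.array([0,0,p[0]])
    def z(a):return Ro.from_rotvec([0,0,a]).as_matrix()
    def y(a):return Ro.from_rotvec([0,a,0]).as_matrix()
    R=z(s[0]*q[0]+p[4]);x=x+R@[p[6],0,0]
    R=R@y(q[1]);x=x+R@[p[7],0,p[1]]
    R=R@z(s[1]*q[2]+p[8])@y(q[3]);x=x+R@[p[9],0,p[2]]
    R=R@z(s[2]*q[4]+p[10])@y(q[5]);x=x+R@[p[11],0,p[3]]
    return x,R@z(s[3]*q[6]+p[5])
D=[([-78.719,26.849,-2.785,87.806,1.381,65.374,-4.715],[.151,.6574,.2356],[[-.975,.224,0],[.224,.975,-.002],[0,-.002,-1]]),
([-72.7,-1.9,2.2,91.4,.1,90.5,-5.5],[.1901,.4092,.4949],[[-.907,.422,0],[.422,.907,0],[0,0,-1]]),
([-23.4,-8.9,54.4,93.6,7.2,91.5,-13.],[.3251,-.3107,.4953],[[.692,.722,0],[.722,-.692,0],[0,0,-1]]),
([3.5,37,53.3,92.7,-31.4,66.9,21.3],[.5053,-.4399,.198],[[.679,.734,-.009],[.734,-.679,.005],[-.002,-.01,-1]]),
([-18.3,41.5,64.8,93.4,-39.5,70.6,-26.9],[.6077,-.2811,.2123],[[.989,.148,.011],[.148,-.989,-.006],[.01,.008,-1]]),
([7.3,15.7,38,122.1,-58.1,40.8,5.],[.4865,-.2992,.1921],[[.851,.149,.503],[.118,-.989,.092],[.512,-.019,-.859]])]
if __name__=='__main__':
    best=[]
    for s in itertools.product([1,-1],repeat=4):
      for o1 in(0,np.pi):
       for o7 in(0,np.pi/2,np.pi,-np.pi/2):
        def res(p):
            r=[]
            for q,x,R in D:
                a,b=fk(q,p,s);r+=list((a-x)*5)+list((b-np.array(R)).ravel())
            return r
        o=least_squares(res,[.3,.55,.47,.35,o1,o7,0,0,0,0,0,0],max_nfev=60);best.append((o.cost,s,o.x))
    best.sort(key=lambda b:b[0])
    for b in best[:3]: print(b[0],b[1],b[2].round(4).tolist())
    np.savez('kin.npz',s=best[0][1],p=best[0][2])
    for q,x,R in D:
        a,b=fk(q,best[0][2],best[0][1]);print(np.round((a-x)*1000,1),np.round(np.abs(b-R).max(),3))
E
python3 kin.py
```

```text
0.011783155499029318 (-1, -1, -1, -1) [0.2297, 0.5579, 0.4746, 0.2986, -0.0424, 1.5141, 0.012, -0.0129, -0.0175, -0.0024, -0.0016, -0.0011]
0.011783155499031953 (-1, -1, -1, -1) [0.2297, 0.5579, 0.4746, 0.2986, -0.0424, 1.5141, 0.012, -0.0129, -0.0175, -0.0024, -0.0016, -0.0011]
0.01178315549905067 (-1, -1, -1, -1) [0.2297, 0.5579, 0.4746, 0.2986, -0.0424, 1.5141, 0.012, -0.0129, -0.0175, -0.0024, -0.0016, -0.0011]
[-0.2 11.6  3.5] 0.009
[-11.   10.4  -0.1] 0.003
[-13.8  11.7  -0.4] 0.003
[-3.8 -3.   4. ] 0.013
[-5.4 -3.5 -2.7] 0.01
[ 1.1  0.3 -4.3] 0.034
```

```bash
cat > kin2.py <<'E'
from kin import *
S=(-1,-1,-1,-1)
def fk2(q,p):
    q=np.radians(q);z=lambda a:Ro.from_rotvec([0,0,a]).as_matrix();y=lambda a:Ro.from_rotvec([0,a,0]).as_matrix()
    R=z(-q[0]+p[4]);x=np.array([0,0,p[0]])+R@[0,p[6],0]
    R=R@y(q[1]);x=x+R@[0,p[7],p[1]]
    R=R@z(-q[2]);R=R@y(q[3]);x=x+R@[0,p[8],p[2]]
    R=R@z(-q[4])@y(q[5]);x=x+R@[0,0,p[3]]
    return x,R@z(-q[6]+p[5])
def fit():
    def res(p):
        r=[]
        for q,x,R in D:
            a,b=fk2(q,p);r+=list((a-x)*5)+list((b-np.array(R)).ravel())
        return r
    return least_squares(res,[.23,.556,.4746,.2986,0,1.57,0,0,0])
P=fit().x
def err(q,x,R):
    a,b=fk2(q,P);return np.r_[(x-a),Ro.from_matrix(R@b.T).as_rotvec()]
def jac(q):
    a,b=fk2(q,P);J=np.zeros((6,7))
    for i in range(7):
        d=np.array(q,float);d[i]+=.01;c,e=fk2(d,P);J[:,i]=np.r_[(c-a),Ro.from_matrix(e@b.T).as_rotvec()]/np.radians(.01)
    return J
def solve(q,x,R,n=30):
    q=np.array(q,float)
    for _ in range(n):
        q=np.clip(q+np.degrees(np.linalg.pinv(jac(q),rcond=1e-3)@err(q,x,R)),LIM[:,0],LIM[:,1])
    return q
E
python3 - <<'E'
from kin2 import *
print(P.round(4).tolist(),[np.round((fk2(q,P)[0]-x)*1000,1).tolist()+[round(np.abs(fk2(q,P)[1]-R).max(),3)] for q,x,R in D])
# pinv simulation of sweep B->C
q=np.array(D[1][0],float)
for k in range(18):
    a,b=fk2(q,P);az=np.radians(-6);M=Ro.from_rotvec([0,0,az]).as_matrix();q=solve(q,M@a,M@b,5)
print('sim C',q.round(1))
# knob pre-grasp and grasp IK over swivel
c,s=np.cos(np.radians(8.65)),np.sin(np.radians(8.65));V=np.array([[c,-s,0],[s,c,0],[0,0,1]]);o=np.array([.6412,-.2687,.024])
t=np.radians(40);Rt=V@np.array([[np.cos(t),0,np.sin(t)],[0,-1,0],[np.sin(t),0,-np.cos(t)]])
n=-Rt[:,2];kc=o+V@[-.0896,-.0012,.051]
for nm,dd in(('grasp',0),('pre',.1)):
    x=kc+dd*n
    for q3 in range(-75,75,10):
        f=lambda v:err([v[0],v[1],q3,v[2],v[3],v[4],v[5]],x,Rt)
        bq=None
        for q1 in(40,10,60):
            r=least_squares(f,[q1,20,110,-20,50,0]);
            if r.cost<1e-8: bq=r.x;break
        if bq is not None:
            full=np.r_[bq[:2],q3,bq[2:]];full=(full+180)%360-180;ok=((full>LIM[:,0])&(full<LIM[:,1])|((full+360<LIM[:,1])))
            print(nm,q3,full.round(0),'OK' if ok.all() else np.where(~ok)[0]+1)
E
```

```text
[0.2379, 0.554, 0.4668, 0.3011, 0.0004, 1.5703, 7.8928, -7.9196, -0.0154] [[-0.3, 0.5, 0.7, np.float64(0.002)], [0.2, 0.2, -0.4, np.float64(0.0)], [0.2, -0.4, -0.1, np.float64(0.002)], [-0.3, -0.7, 3.4, np.float64(0.004)], [-0.7, 1.2, -3.6, np.float64(0.005)], [0.1, -0.4, -0.0, np.float64(0.001)]]
sim C [-23.4  -8.4  54.2  93.5   6.8  91.4 -12.4]
grasp -75 [ 88.  57. -75. 122. -90. -25.  58.] [5 6]
grasp -65 [ 84.  48. -65. 122. -94. -13.  57.] [5 6]
grasp -55 [  78.   42.  -55.  122.   79.    4. -119.] [6]
grasp -45 [ 71.  37. -45. 123. -84.   3.  41.] [5 6]
grasp -35 [ 64.  34. -35. 123. -93.  10.  47.] [5 6]
grasp -25 [ 56.  31. -25. 123. -95.  15.  48.] [5]
grasp -15 [ 48.  30. -15. 124. -97.  20.  47.] [5]
grasp -5 [ 40.  29.  -5. 124. -98.  25.  47.] [5]
grasp 5 [ 32.  29.   5. 125. -99.  29.  46.] [5]
grasp 15 [  24.   30.   15.  125. -100.   34.   46.] [5]
grasp 25 [  16.   31.   25.  126. -101.   39.   45.] [5]
grasp 35 [   9.   33.   35.  126. -102.   45.   44.] [5]
grasp 45 [   2.   37.   45.  127. -103.   51.   43.] [5]
grasp 55 [  -5.   42.   55.  127. -104.   59.   41.] [5]
grasp 65 [ -10.   50.   65.  127. -106.   69.   39.] [5]
pre -75 [ 98.  41. -75. 124.  45.  15. -83.] OK
pre -65 [ 93.  33. -65. 125.   5.  11. -46.] [6]
pre -55 [ 87.  28. -55. 125. -33.  12. -10.] OK
pre -45 [ 79.  24. -45. 125. -53.  16.   9.] OK
pre -35 [ 71.  22. -35. 126. -63.  19.  18.] [5]
pre -25 [ 63.  20. -25. 126. -70.  23.  23.] [5]
pre -15 [ 55.  19. -15. 127. -74.  26.  26.] [5]
pre -5 [ 46.  18.  -5. 127. -77.  29.  28.] [5]
pre 5 [ 38.  18.   5. 128. -80.  32.  30.] [5]
pre 15 [ 29.  18.  15. 128. -82.  35.  32.] [5]
pre 25 [ 21.  19.  25. 128. -83.  38.  33.] [5]
pre 35 [ 13.  20.  35. 129. -85.  42.  34.] [5]
pre 45 [  5.  23.  45. 129. -87.  47.  35.] [5]
pre 55 [ -2.  26.  55. 129. -89.  52.  36.] [5]
pre 65 [ -8.  32.  65. 130. -91.  60.  36.] [5]
```

```bash
cat > srch.py <<'E'
from kin2 import *
c,s=np.cos(np.radians(8.65)),np.sin(np.radians(8.65));V=np.array([[c,-s,0],[s,c,0],[0,0,1]]);o=np.array([.6412,-.2687,.024])
t=np.radians(40);Rt=V@np.array([[np.cos(t),0,np.sin(t)],[0,-1,0],[np.sin(t),0,-np.cos(t)]])
n=-Rt[:,2];kc=o+V@[-.0896,-.0012,.051]
E
python3 - <<'E'
from srch import *
rng=np.random.default_rng(0);out=[]
lo,hi=LIM[:6,0]+1,LIM[:6,1]-1
for k in range(250):
    def f(v):
        x,R=fk2(np.r_[v,0],P);return np.r_[(x-kc)*50,(R[:,2]+n)]
    r=least_squares(f,rng.uniform(lo,hi),bounds=(lo,hi),max_nfev=80)
    x,R=fk2(np.r_[r.x,0],P)
    if np.linalg.norm(x-kc)<.003: out.append((np.degrees(np.arccos(np.clip(-R[:,2]@n,-1,1))),r.x,(V.T@R[:,2]).round(2)))
out.sort(key=lambda a:a[0])
for a in out[:12]:print(round(a[0],1),a[1].round(0),a[2])
print(len(out))
E
```

```text
0.0 [ 84.  48. -65. 122.  86.  13.] [ 0.64  0.   -0.77]
0.0 [ 84.  48. -65. 122.  86.  13.] [ 0.64  0.   -0.77]
0.0 [ 84.  48. -65. 122.  86.  13.] [ 0.64  0.   -0.77]
0.0 [ 84.  48. -65. 122.  86.  13.] [ 0.64 -0.   -0.77]
0.0 [ 84.  48. -65. 122.  86.  13.] [ 0.64  0.   -0.77]
0.0 [ 84.  48. -65. 122.  86.  13.] [ 0.64  0.   -0.77]
0.0 [ 84.  48. -65. 122.  86.  13.] [ 0.64  0.   -0.77]
0.0 [ 84.  48. -65. 122.  86.  13.] [ 0.64  0.   -0.77]
0.0 [ 84.  48. -65. 122.  86.  13.] [ 0.64 -0.   -0.77]
0.0 [ 84.  48. -65. 122.  86.  13.] [ 0.64 -0.   -0.77]
0.0 [ 84.  48. -65. 122.  86.  13.] [ 0.64  0.   -0.77]
0.0 [ 84.  48. -65. 122.  86.  13.] [ 0.64  0.   -0.77]
238
```

```bash
cat >> kin2.py <<'E'
def down(r,az,z,yaw,tilt=0):
    a=np.radians(az);y=np.radians(yaw);X=np.array([np.cos(y),np.sin(y),0]);Y=np.array([np.sin(y),-np.cos(y),0])
    R=np.stack([X,Y,[0,0,-1]],1)@Ro.from_rotvec([0,np.radians(tilt),0]).as_matrix()
    return np.array([r*np.cos(a),r*np.sin(a),z]),R
def path(q,x1,R1,step=.04,ang=8.):
    x0,R0=fk2(q,P);d=Ro.from_matrix(R0.T@R1).as_rotvec();m=int(max(np.ceil(np.linalg.norm(x1-x0)/step),np.ceil(np.degrees(np.linalg.norm(d))/ang),1))
    for k in range(1,m+1): q=solve(q,x0+(x1-x0)*k/m,R0@Ro.from_rotvec(d*k/m).as_matrix(),3)
    return q,m
def arc(q,dang,rows):
    x,R=fk2(q,P)
    for k in range(1,rows+1):
        M=Ro.from_rotvec([0,0,np.radians(dang*k/rows)]).as_matrix();q=solve(q,M@x,M@R,3)
    return q,rows
E
python3 - <<'E'
from kin2 import *
from bench import observe
q0=np.array(observe()['qpos'])
for r,z in[(.45,.5),(.6,.5),(.75,.5),(.85,.4),(.65,.25),(.8,.25)]:
    q,m=path(q0,*down(.48,-31.6,.3,8.65));q,m=path(q,*down(r,-44,z,45))
    J=jac(q);n=np.linalg.svd(J)[2][6];print(r,z,q.round(0),'dq share q1 %.2f q3 %.2f'%(1-n[0]**2,-n[0]*n[2]),np.abs(err(q,*down(r,-44,z,45))).max().round(3))
from h import cloud,load
Q=np.vstack([cloud(load(n)).reshape(-1,3) for n in('top0','scene0')])
r=np.hypot(Q[:,0],Q[:,1]);az=np.degrees(np.arctan2(Q[:,1],Q[:,0]))
for a in range(-120,-20,10):
    k=(abs(az-a)<5)&(Q[:,2]>.15)&(r>.15)&(r<1.1);print(a,k.sum(),r[k].min().round(2) if k.sum() else '',Q[k,2].max().round(2) if k.sum() else '',((abs(az-a)<5)&(r<1.1)).sum())
E
```

```text
0.45 0.5 [-19.  -8.  51.  93.   6.  92. -13.] dq share q1 0.42 q3 0.43 0.0
0.6 0.5 [  4.  17.  50.  75. -13.  94.   7.] dq share q1 0.78 q3 0.37 0.0
0.75 0.5 [ 22.  35.  43.  49. -24. 103.   9.] dq share q1 0.92 q3 0.22 0.0
0.85 0.4 [ 29.  47.  39.  39. -28. 100.   7.] dq share q1 0.96 q3 0.16 0.0
0.65 0.25 [ 12.  28.  42.  92. -20.  67.  13.] dq share q1 0.81 q3 0.31 0.0
0.8 0.25 [ 22.  43.  37.  68. -25.  78.  12.] dq share q1 0.90 q3 0.23 0.0
-120 0   0
-110 0   0
-100 0   225
-90 744 0.89 0.51 6215
-80 0   6235
-70 0   6977
-60 0   27758
-50 0   28475
-40 799 0.53 1.12 25683
-30 0   26011
```

```bash
python3 -m inch '[0.015,0,-0.026,0,0,0, 0,0,0,0,0.017,0, 0,0,0,0,0.017,0, 0,0,0,0,0,0]';python3 -c "
from bench import observe;import numpy as np
s=observe();print(np.round(s['qpos'],1))"
```

```text
time_s: 16.0
ee_pos: [0.4865, -0.2979, 0.2032]
ee_rot: [[0.815, 0.151, 0.559], [0.112, -0.988, 0.103], [0.568, -0.022, -0.823]]
force: [-0.5, -0.9, -0.1]
opening: 0.545
gripper_force: 0.0
[ 20.2  13.2  23.8 122.8 -59.5  38.2   7. ]
```

```bash
python3 - <<'E'
from kin2 import *
from h import cloud,load
q=np.array([7.3,15.7,38,122.1,-58.1,40.8,5.])
x,R=fk2(q,P)
# 6-joint continuation with q5 pinned: tilt further in 1deg steps
LIM2=LIM.copy();path_=[]
for k in range(1,14):
    Rk=R@Ro.from_rotvec([0,np.radians(k),0]).as_matrix()
    for _ in range(15):
        J=jac(q);J=np.delete(J,4,1);d=np.linalg.pinv(J,rcond=1e-2)@err(q,x,Rk);q=np.clip(q+np.degrees(np.insert(d,4,0)),LIM[:,0],LIM[:,1])
    print(k,q.round(1),np.abs(err(q,x,Rk)).max().round(4))
for nm in('top0','scene0'):
    Q=cloud(load(nm)).reshape(-1,3);r=np.hypot(Q[:,0],Q[:,1]);az=np.degrees(np.arctan2(Q[:,1],Q[:,0]))
    k=(abs(az+40)<8)&(Q[:,2]>.15)&(r<.95)
    for z0 in np.arange(.15,1.3,.15):
        m=k&(Q[:,2]>z0)&(Q[:,2]<z0+.15)
        if m.sum()>2:print(nm,z0.round(2),m.sum(),np.percentile(Q[m],[2,98],axis=0).round(2).tolist())
E
```

```text
1 [ 12.7  14.9  31.7 122.3 -58.1  39.2   5.3] 0.0
2 [ 18.8  14.3  24.8 122.5 -58.1  37.6   5.6] 0.0
3 [ 25.5  13.9  17.4 122.7 -58.1  36.1   5.9] 0.0
4 [ 32.6  13.7   9.6 122.8 -58.1  34.6   6.3] 0.0
5 [ 39.7  13.8   1.8 122.9 -58.1  33.1   6.8] 0.0
6 [ 46.7  14.2  -5.8 123.  -58.1  31.7   7.3] 0.0
7 [ 53.4  14.7 -13.1 123.1 -58.1  30.3   7.9] 0.0
8 [ 59.6  15.4 -19.8 123.2 -58.1  28.9   8.6] 0.0
9 [ 65.3  16.3 -26.  123.4 -58.1  27.5   9.3] 0.0
10 [ 70.5  17.3 -31.7 123.5 -58.1  26.2  10. ] 0.0
11 [ 75.2  18.4 -36.9 123.8 -58.1  24.8  10.8] 0.0
12 [ 79.4  19.7 -41.6 124.  -58.1  23.4  11.6] 0.0
13 [ 83.2  21.  -45.8 124.3 -58.1  22.1  12.4] 0.0
top0 1.05 799 [[0.38, -0.37, 1.12], [0.38, -0.37, 1.12]]
```

```bash
cat >> srch.py <<'E'
MG=.3
LO,HI=LIM[:,0]+MG,LIM[:,1]-MG
def act(q,x,R,n=12):
    q=np.array(q,float)
    for _ in range(n):
        e=err(q,x,R);nn=np.linalg.norm(e[3:]);J=jac(q);free=np.ones(7,bool)
        for _ in range(4):
            d=np.zeros(7);Jf=J[:,free];d[free]=Jf.T@np.linalg.solve(Jf@Jf.T+1e-6*np.eye(6),e)
            d=np.degrees(d);bad=free&(((q+d)>HI+1e-6)|((q+d)<LO-1e-6))
            bad&=~(((q>HI)&(d<0))|((q<LO)&(d>0)))
            if not bad.any():break
            free&=~bad
        q=np.clip(q+np.clip(d,-12,12),np.minimum(LO,q),np.maximum(HI,q))
    return q
def run(q,moves,show=0):
    "moves: list of (target x, target R, rows)"
    for x1,R1,m in moves:
        x0,R0=fk2(q,P);d=Ro.from_matrix(R0.T@R1).as_rotvec()
        for k in range(1,m+1):
            xt,Rt_=x0+(x1-x0)*k/m,R0@Ro.from_rotvec(d*k/m).as_matrix();q=act(q,xt,Rt_,8)
        if show: e=err(q,xt,Rt_);print(m,q.round(1),'err mm %.1f deg %.1f'%(np.linalg.norm(e[:3])*1000,np.degrees(np.linalg.norm(e[3:]))))
    e=err(q,xt,Rt_);return q,np.linalg.norm(e[:3])*1000,np.degrees(np.linalg.norm(e[3:]))
def Rtl(tilt,side=0):
    a=np.radians(tilt);b=V@np.array([[np.cos(a),0,np.sin(a)],[0,-1,0],[np.sin(a),0,-np.cos(a)]])
    return b@Ro.from_rotvec([np.radians(side),0,0]).as_matrix()
E
python3 - <<'E'
from srch import *
q0=np.array([20.2,13.2,23.8,122.8,-59.5,38.2,7.])
for off in(.1,.14):
  for T in(44,48,52):
    for side in(-8,0,8):
      x=kc+off*n
      q1,a,b=run(q0,[(x,Rtl(34.5),3),(x,Rtl(T,side),int((T-34)/1.))])
      q2,a2,b2=run(q1,[(x,Rt,12)])
      q3,a3,b3=run(q2,[(kc,Rt,20)])
      print(off,T,side,q1.round(0),'%.0f %.0f'%(a,b),'|',q2.round(0),'%.0f %.0f'%(a2,b2),'|',q3.round(0),'%.0f %.0f'%(a3,b3))
E
```

```text
0.1 44 -8 [ 87.  20. -51. 126. -59.  14.  12.] 55 2 | [ 79.  24. -45. 125. -53.  16.   9.] 0 0 | [ 66.  32. -36. 119. -57.  13.  12.] 36 1
0.1 44 0 [ 87.  28. -53. 126. -58.  13.  17.] 4 0 | [ 79.  24. -45. 125. -54.  16.   9.] 0 0 | [ 66.  32. -36. 119. -58.  13.  12.] 36 1
0.1 44 8 [ 77.  27. -38. 123. -59.  28.  19.] 0 0 | [ 75.  23. -40. 125. -59.  18.  14.] 0 0 | [ 65.  31. -35. 119. -59.  13.  14.] 36 1
0.1 48 -8 [ 98.  24. -61. 126. -59.  13.  16.] 70 2 | [ 81.  25. -47. 125. -50.  15.   6.] 0 0 | [ 66.  32. -36. 119. -58.  13.  12.] 36 1
0.1 48 0 [ 95.  32. -60. 126. -58.  13.  20.] 20 1 | [ 80.  24. -46. 125. -52.  15.   8.] 0 0 | [ 65.  31. -35. 119. -59.  13.  14.] 36 1
0.1 48 8 [ 87.  32. -50. 124. -59.  23.  22.] 0 0 | [ 77.  24. -43. 125. -56.  17.  11.] 0 0 | [ 66.  32. -36. 119. -57.  13.  12.] 36 1
0.1 52 -8 [102.  28. -64. 124. -59.  14.  19.] 89 3 | [ 81.  25. -47. 125. -50.  15.   6.] 0 0 | [ 66.  32. -36. 119. -58.  13.  12.] 36 1
0.1 52 0 [100.  36. -65. 126. -58.  13.  23.] 35 1 | [ 80.  25. -46. 125. -52.  15.   7.] 0 0 | [ 66.  32. -35. 119. -59.  13.  13.] 3
[... 689 characters left out ...]
.] 37 1
0.14 48 0 [ 99.  29. -63. 128. -59.  14.  20.] 0 0 | [ 85.  20. -47. 125. -49.  21.   4.] 0 0 | [ 65.  31. -35. 119. -59.  13.  13.] 37 1
0.14 48 8 [ 89.  26. -46. 124. -59.  31.  21.] 0 0 | [ 80.  18. -41. 126. -54.  23.   9.] 0 0 | [ 66.  32. -36. 119. -57.  13.  12.] 37 1
0.14 52 -8 [109.  28. -71. 127. -58.  13.  19.] 60 2 | [ 87.  21. -50. 125. -46.  20.   2.] 0 0 | [ 66.  32. -36. 119. -57.  13.  11.] 37 1
0.14 52 0 [105.  34. -69. 128. -59.  13.  24.] 11 0 | [ 86.  20. -48. 125. -48.  21.   4.] 0 0 | [ 66.  31. -35. 119. -58.  13.  13.] 37 1
0.14 52 8 [ 97.  31. -56. 125. -59.  26.  25.] 0 0 | [ 83.  19. -45. 126. -51.  22.   6.] 0 0 | [ 66.  32. -36. 119. -57.  13.  12.] 37 1
```

```bash
cat > plan.py <<'E'
from srch import *
import sys,multiprocessing as mp
q0=np.array([20.2,13.2,23.8,122.8,-59.5,38.2,7.])
def trial(seed):
    rng=np.random.default_rng(seed)
    W=[];L=[]
    for i in range(2):
        off=V@np.array([rng.uniform(-.12,.0),rng.uniform(-.12,.12),rng.uniform(0,.2)]);tl=rng.uniform(10,60);sd=rng.uniform(-45,45)
        L.append((kc+.12*n+off,Rtl(tl,sd)));W.append((off,tl,sd))
    q=q0;mv=[]
    x,R=fk2(q,P)
    for X,Rr in L+[(kc+.12*n,Rt)]:
        d=np.degrees(np.linalg.norm(Ro.from_matrix(R.T@Rr).as_rotvec()));m=int(max(np.linalg.norm(X-x)/.03,d/3,2));mv.append((X,Rr,m));x,R=X,Rr
    mv.append((kc,Rt,10))
    try:q,a,b=run(q,mv)
    except Exception:return None
    return a+b,q,W,sum(m[2] for m in mv)
if __name__=='__main__':
    import time;t0=time.time();best=[]
    with mp.Pool() as p:
        for r in p.imap_unordered(trial,range(4000)):
            if r and r[0]<2:
                best.append(r);print(r[0].round(2),r[1].round(0),[(np.round(w[0],3).tolist(),round(w[1]),round(w[2])) for w in r[2]],r[3],flush=True)
            if len(best)>=6 or time.time()-t0>300:p.terminate();break
    print(time.time()-t0)
E
sed -i 's/q=act(q,xt,Rt_,8)/q=act(q,xt,Rt_,3)/' srch.py; export OMP_NUM_THREADS=1; nproc; timeout 400 python3 plan.py
```

```text
1
0.0 [  83.   48.  -64.  122.   86.   13. -123.] [([-0.114, -0.013, 0.075], 21, 40), ([-0.04, -0.06, 0.009], 17, -44)] 66
0.0 [  84.   48.  -65.  122.   86.   13. -123.] [([-0.102, 0.034, 0.138], 44, 15), ([-0.092, -0.093, 0.063], 20, -40)] 48
0.0 [  84.   48.  -65.  122.   86.   13. -123.] [([-0.036, -0.055, 0.165], 39, 8), ([-0.023, -0.017, 0.077], 21, -42)] 46
0.0 [  83.   48.  -64.  122.   86.   13. -123.] [([-0.004, 0.0, 0.109], 49, -18), ([-0.033, 0.056, 0.132], 20, -14)] 34
0.0 [  83.   48.  -64.  122.   86.   13. -123.] [([-0.105, -0.051, 0.073], 18, -29), ([-0.005, 0.008, 0.006], 15, -39)] 40
0.0 [  83.   48.  -64.  122.   86.   12. -123.] [([-0.018, 0.067, 0.16], 39, -16), ([-0.031, 0.112, 0.004], 10, -33)] 40
5.6258509159088135
```

```bash
python3 - <<'E'
from srch import *
from bench import observe
s=observe();q=np.array(s['qpos']);x0,R0=np.array(s['ee_pos']),np.array(s['ee_rot']);print(q.round(1),x0.round(4),fk2(q,P)[0].round(4),'kc',kc.round(4))
for up,tl,sd in((.05,18,-42),(.08,20,-42),(.05,20,-35),(.05,15,-45),(.02,18,-42)):
    A=kc+.12*n+[0,0,up];RB=Rtl(tl,sd);pre=kc+.1*n
    dB=np.degrees(Ro.from_matrix(R0.T@RB).as_rotvec());dC=np.degrees(Ro.from_matrix(RB.T@Rt).as_rotvec())
    print('---',up,tl,sd,'shift tool',((R0.T@(A-x0))/.4).round(3),'B',(dB/120).round(3),'C',(dC/120).round(3),'D tool shift',((Rt.T@(pre-A))/.4).round(3))
    run(q,[(A,R0,3),(A,RB,8),(A,Rt,12),(pre,Rt,3),(kc,Rt,8)],1)
E
```

```text
[ 20.2  13.2  23.8 122.8 -59.5  38.2   7. ] [ 0.4865 -0.2979  0.2032] [ 0.487  -0.2979  0.2031] kc [ 0.5528 -0.2834  0.075 ]
--- 0.05 18 -42 shift tool [ 0.    -0.012 -0.041] B [-0.357 -0.131 -0.055] C [0.346 0.175 0.067] D tool shift [-0.08   0.     0.146]
3 [ 19.7  11.   24.6 123.1 -56.8  38.9   4.6] err mm 0.0 deg 0.0
8 [ -37.3   12.4   54.   132.6   71.    23.8 -138. ] err mm 0.0 deg 0.0
12 [103.7  30.3 -76.4 122.1   5.3  19.7 -48.4] err mm 0.0 deg 0.0
3 [ 96.8  37.5 -71.4 124.5  31.1  12.9 -70.5] err mm 2.1 deg 0.1
8 [  83.5   48.   -64.4  122.    85.9   12.8 -122.8] err mm 0.0 deg 0.0
--- 0.08 20 -42 shift tool [ 0.043 -0.013 -0.103] B [-0.357 -0.115 -0.049] C [0.346 0.159 0.061] D tool shift [-0.129  0.     0.203]
3 [ 18.2   8.4  25.7 121.3 -51.5  40.9  -1.5] err mm 0.0 deg 0.0
8 [ -23.     5.5   35.6  131.2   71.3   31.4 -136.9] err mm 0.0 deg 0.0
12 [ 39.9   8.1   3.5 123.3 -58.9  36.8   7.2] err mm 0.0 deg 0.0
3 [ 76.1  23.1 -41.1 125.4 -57.8  17.1  12.8] err mm 0.0 deg 0.0
8 [ 65.4  31.5 -34.9 119.4 -59.2  13.1  13.7] err mm 35.9 deg 1.3
--- 0.05 20 -35 shift tool [ 0.    
[... 662 characters left out ...]
   25.5 -136.8] err mm 0.0 deg 0.0
12 [103.6  30.  -76.1 122.1   4.2  19.6 -47.4] err mm 0.0 deg 0.0
3 [ 96.8  37.3 -71.2 124.5  29.8  12.8 -69.2] err mm 2.8 deg 0.2
8 [  83.4   47.8  -64.2  122.    85.8   12.6 -122.8] err mm 0.0 deg 0.0
--- 0.02 18 -42 shift tool [-0.043 -0.01   0.02 ] B [-0.357 -0.131 -0.055] C [0.346 0.175 0.067] D tool shift [-0.032  0.     0.088]
3 [ 31.   13.4  11.8 124.2 -59.5  34.9   8.4] err mm 0.0 deg 0.0
8 [ 25.2  14.7  18.3 116.  -18.9  13.4 -18.9] err mm 189.5 deg 16.7
12 [ 70.1  16.4 -31.1 125.1 -59.   25.2  11.8] err mm 0.0 deg 0.0
3 [ 75.5  22.9 -40.3 125.4 -58.7  17.4  13.5] err mm 0.0 deg 0.0
8 [ 65.3  31.4 -34.7 119.4 -59.4  13.2  13.9] err mm 35.9 deg 1.3
```

```bash
cat > plan2.py <<'E'
from srch import *
from bench import observe
import time
s=observe();q0=np.array(s['qpos']);x0,R0=fk2(q0,P)
rng=np.random.default_rng(5);t0=time.time();best=[]
def go(q,x1,R1,m):
    x0,R0=fk2(q,P);d=Ro.from_matrix(R0.T@R1).as_rotvec();mx=0;me=0
    for k in range(1,m+1):
        xt,Rr=x0+(x1-x0)*k/m,R0@Ro.from_rotvec(d*k/m).as_matrix();qn=act(q,xt,Rr,3);mx=max(mx,np.abs(qn-q).max());q=qn
        e=err(q,xt,Rr);me=max(me,np.linalg.norm(e[:3])*1000)
    return q,mx,me,np.linalg.norm(e[:3])*1000
while time.time()-t0<240:
    off=V@np.array([rng.uniform(-.1,.03),rng.uniform(-.1,.1),rng.uniform(.0,.25)]);A=kc+.12*n+off
    k=rng.integers(1,3);B=[(rng.uniform(-10,55),rng.uniform(-60,20)) for _ in range(k)]
    q=q0;mx=0;me=0
    seq=[(A,R0,6)]+[(A,Rtl(*b),20) for b in B]+[(A,Rt,24),(kc+.06*n,Rt,10),(kc,Rt,4)]
    for x,R,m in seq:
        q,a,b,c=go(q,x,R,m);mx=max(mx,a);me=max(me,b)
        if c>30 or mx>40:break
    else:
        if c<1: best.append((mx,me,off.round(3).tolist(),np.round(B,0).tolist(),q.round(0)))
best.sort(key=lambda b:b[0])
print(len(best))
for b in best[:6]:print(b)
E
OMP_NUM_THREADS=1 python3 plan2.py
```

```text
12
(np.float64(21.709136391565227), np.float64(0.003367173209163434), [0.029, -0.095, 0.098], [[-2.0, -52.0], [39.0, -31.0]], array([  84.,   48.,  -65.,  122.,   86.,   13., -123.]))
(np.float64(22.788648891407618), np.float64(24.17394189433173), [-0.014, -0.067, 0.061], [[12.0, -38.0], [32.0, -36.0]], array([  84.,   49.,  -65.,  122.,   86.,   14., -123.]))
(np.float64(28.359012124522145), np.float64(20.386591392789626), [-0.025, 0.075, 0.005], [[-1.0, -36.0]], array([  84.,   48.,  -65.,  122.,   86.,   13., -123.]))
(np.float64(29.058444545898467), np.float64(4.967762856305618), [-0.017, -0.003, 0.033], [[-5.0, -59.0]], array([  84.,   49.,  -65.,  122.,   86.,   14., -123.]))
(np.float64(30.125348471551813), np.float64(5.331899447124109), [-0.08, -0.106, 0.066], [[6.0, -12.0], [19.0, -41.0]], array([  84.,   48.,  -65.,  122.,   86.,   13., -123.]))
(np.float64(36.0), np.float64(2.4939718836249543), [-0.032, -0.018, 0.051], [[11.0, 4.0], [11.0, -48.0]], array([  83.,   48.,  -64.,  122.,   86.,   12., -123.]))
```

```bash
cat > seg.py <<'E'
from srch import *
from bench import observe
s=observe();q=np.array(s['qpos']);x0,R0=np.array(s['ee_pos']),np.array(s['ee_rot'])
A=kc+.12*n+V@np.array([.029,-.095,.098])
TG={'A':(A,None),'B1':(A,Rtl(-2,-52)),'B2':(A,Rtl(39,-31)),'C':(A,Rt),'D':(kc+.06*n,Rt),'G':(kc,Rt)}
def rel(name,x=x0,R=R0):
    X,Q=TG[name];Q=R if Q is None else Q
    return (R.T@(X-x)/.4).round(4).tolist(),(np.degrees(Ro.from_matrix(R.T@Q).as_rotvec())/120).round(4).tolist()
E
cat > now.py <<'E'
import sys
from seg import *
print(q.round(1),x0.round(4))
for t in sys.argv[1:]: print(t,rel(t))
E
python3 now.py A; python3 - <<'E'
from seg import *
qq=q
for nm,m in(('A',6),('B1',15),('B2',15),('C',30),('D',10),('G',4)):
    X,R1=TG[nm];xs,Rs=fk2(qq,P);R1=Rs if R1 is None else R1;d=Ro.from_matrix(Rs.T@R1).as_rotvec();L=[]
    for k in range(1,m+1):
        qn=act(qq,xs+(X-xs)*k/m,Rs@Ro.from_rotvec(d*k/m).as_matrix(),4);L.append(np.abs(qn-qq).max().round(0));qq=qn
    print(nm,(np.degrees(d)/120).round(3),'|',qq.round(0),'|',L)
E
```

```text
[ 20.2  13.2  23.8 122.8 -59.5  38.2   7. ] [ 0.4865 -0.2979  0.2032]
A ([0.1307, 0.2232, -0.1032], [0.0, 0.0, 0.0])
A [0. 0. 0.] | [ 23.  17.  28. 109. -52.  49.  -0.] | [np.float64(2.0), np.float64(2.0), np.float64(2.0), np.float64(2.0), np.float64(2.0), np.float64(2.0)]
B1 [-0.428 -0.283 -0.141] | [-39.  35.  72. 118.  29.  25. -84.] | [np.float64(4.0), np.float64(5.0), np.float64(6.0), np.float64(7.0), np.float64(7.0), np.float64(8.0), np.float64(8.0), np.float64(7.0), np.float64(6.0), np.float64(6.0), np.float64(5.0), np.float64(4.0), np.float64(4.0), np.float64(8.0), np.float64(7.0)]
B2 [0.167 0.257 0.228] | [  74.   14.  -48.  123.   96.   13. -151.] | [np.float64(2.0), np.float64(2.0), np.float64(2.0), np.float64(2.0), np.float64(2.0), np.float64(2.0), np.float64(2.0), np.float64(13.0), np.float64(10.0), np.float64(12.0), np.float64(17.0), np.float64(22.0), np.float64(22.0), np.float64(17.0), np.float64(12.0)]
C [0.258 0.008 0.002] | [102.  39. -79. 108.  19.  32. -58.] | [np.float64(5.0), np.float64(5.0), np.float64(5.0), np.float64(5.0), np.float64(5.0), np.float64(5.0), np.float64(4.0), np.float64(3.0), np.float64(3.0), np.float64(3.0), np.float64(2.0), np.float64(2.0), np.float64(4.0), np.float64(4.0), np.float64(4.0), np.float64(4.0), np.float64(4.0), np.float64(1.0), np.float64(3.0), np.float64(3.0), np.float64(3.0), np.float64(3.0), np.float64(2.0), np.float64(2.0), np.float64(2.0), np.float64(2.0), np.float64(2.0), np.float64(2.0), np.float64(1.0), np.float64(1.0)]
D [-0.  0. -0.] | [ 91.  43. -70. 124.  59.  13. -97.] | [np.float64(2.0), np.float64(2.0), np.float64(2.0), np.float64(2.0), np.float64(2.0), np.float64(3.0), np.float64(3.0), np.float64(3.0), np.float64(20.0), np.float64(15.0)]
G [-0.  0.  0.] | [  84.   48.  -65.  122.   86.   13. -123.] | [np.float64(8.0), np.float64(7.0), np.float64(6.0), np.float64(6.0)]
```

```bash
python3 -m inch '[0.0436,0.0744,-0.0344,0,0,0, 0.0436,0.0744,-0.0344,0,0,0, 0.0436,0.0744,-0.0344,0,0,0, 0,0,0,0,0,0]' >/dev/null; python3 now.py B1; python3 -m inch '[0,0,0,-0.0285,-0.0189,-0.0094, 0,0,0,-0.0285,-0.0189,-0.0094, 0,0,0,-0.0285,-0.0189,-0.0094, 0,0,0,-0.0285,-0.0189,-0.0094, 0,0,0,-0.0285,-0.0189,-0.0094]'|grep -E 'pos|force'; python3 -m inch '[0,0,0,-0.0285,-0.0189,-0.0094, 0,0,0,-0.0285,-0.0189,-0.0094, 0,0,0,-0.0285,-0.0189,-0.0094, 0,0,0,-0.0285,-0.0189,-0.0094, 0,0,0,-0.0285,-0.0189,-0.0094]'|grep -E 'pos|force'; python3 -m inch '[0,0,0,-0.0285,-0.0189,-0.0094, 0,0,0,-0.0285,-0.0189,-0.0094, 0,0,0,-0.0285,-0.0189,-0.0094, 0,0,0,-0.0285,-0.0189,-0.0094, 0,0,0,-0.0285,-0.0189,-0.0094]'|grep -E 'time|pos|force';python3 now.py B1 B2
```

```text
[ 22.5  17.   28.3 108.1 -52.2  49.3  -0.3] [ 0.5222 -0.3895  0.2692]
B1 ([-0.0102, -0.0132, 0.0061], [-0.4227, -0.2835, -0.1411])
ee_pos: [0.5198, -0.3832, 0.2654]
force: [-0.4, 0.0, -0.5]
gripper_force: 0.0
ee_pos: [0.5198, -0.3828, 0.2669]
force: [0.2, 0.6, -0.7]
gripper_force: 0.0
time_s: 17.9
ee_pos: [0.5207, -0.3818, 0.2685]
force: [-0.5, -0.1, -1.5]
gripper_force: 0.0
[-40.2  35.8  73.4 117.6  26.7  24.2 -81.7] [ 0.5207 -0.3818  0.2685]
B1 ([-0.0037, -0.0033, 0.0105], [0.0038, -0.0005, 0.0008])
B2 ([-0.0037, -0.0033, 0.0105], [0.1707, 0.2561, 0.2295])
```

```bash
python3 -m inch '[0,0,0,0.0114,0.0171,0.0153, 0,0,0,0.0114,0.0171,0.0153, 0,0,0,0.0114,0.0171,0.0153, 0,0,0,0.0114,0.0171,0.0153, 0,0,0,0.0114,0.0171,0.0153]'|grep -E 'pos|force'; python3 -m inch '[0,0,0,0.0114,0.0171,0.0153, 0,0,0,0.0057,0.0085,0.0077, 0,0,0,0.0057,0.0085,0.0077, 0,0,0,0.0057,0.0085,0.0077, 0,0,0,0.0057,0.0085,0.0077]'|grep -E 'pos|force'; python3 now.py B2;python3 -m inch '[0,0,0,0.0057,0.0085,0.0077, 0,0,0,0.0057,0.0085,0.0077, 0,0,0,0.0057,0.0085,0.0077, 0,0,0,0.0057,0.0085,0.0077, 0,0,0,0.0057,0.0085,0.0077]'|grep -E 'pos|force'; python3 now.py B2
```

```text
ee_pos: [0.52, -0.3827, 0.2673]
force: [0.2, -1.0, -0.5]
gripper_force: 0.0
ee_pos: [0.5197, -0.3836, 0.2657]
force: [-0.2, -0.5, -1.8]
gripper_force: 0.0
[-31.2  17.2  63.4 122.7  35.6  12.3 -93.9] [ 0.5197 -0.3836  0.2657]
B2 ([-0.0016, 0.0006, 0.0025], [0.0769, 0.1207, 0.1048])
ee_pos: [0.5196, -0.3839, 0.2656]
force: [-0.8, -0.2, -1.1]
gripper_force: 0.0
[  -7.7    9.8   36.7  123.6   58.9   12.2 -117.2] [ 0.5196 -0.3839  0.2656]
B2 ([-0.0012, 0.0004, 0.0019], [0.0484, 0.0782, 0.0659])
```

```bash
python3 -m inch '[0,0,0,0.0048,0.0078,0.0066, 0,0,0,0.0048,0.0078,0.0066, 0,0,0,0.0048,0.0078,0.0066, 0,0,0,0.0048,0.0078,0.0066, 0,0,0,0.0048,0.0078,0.0066]'|grep -E 'pos|force'; python3 now.py B2;python3 -m inch '[0,0,0,0.0048,0.0078,0.0066, 0,0,0,0.0048,0.0078,0.0066, 0,0,0,0.0048,0.0078,0.0066, 0,0,0,0.0048,0.0078,0.0066, 0,0,0,0.0048,0.0078,0.0066]'|grep -E 'pos|force'; python3 now.py B2 C
```

```text
ee_pos: [0.5195, -0.3841, 0.2652]
force: [-0.1, -0.1, -0.3]
gripper_force: 0.0
[  38.     9.   -11.   123.    77.5   12.1 -135.2] [ 0.5195 -0.3841  0.2652]
B2 ([-0.0006, 0.0006, 0.001], [0.0243, 0.0393, 0.0327])
ee_pos: [0.5193, -0.3846, 0.2652]
force: [-0.8, -0.0, -0.2]
gripper_force: 0.0
[  74.1   13.5  -47.7  123.    95.9   12.5 -151.3] [ 0.5193 -0.3846  0.2652]
B2 ([0.0001, -0.0005, 0.0007], [0.0004, 0.0004, -0.0007])
C ([0.0001, -0.0005, 0.0007], [0.2587, 0.0083, 0.0015])
```

```bash
python3 -m inch '[0,0,0,0.0172,0.0006,0, 0,0,0,0.0172,0.0006,0, 0,0,0,0.0172,0.0006,0, 0,0,0,0.0172,0.0006,0, 0,0,0,0.0172,0.0006,0]'|grep -E 'pos|force'; python3 -m inch '[0,0,0,0.0172,0.0006,0, 0,0,0,0.0172,0.0006,0, 0,0,0,0.0172,0.0006,0, 0,0,0,0.0172,0.0006,0, 0,0,0,0.0172,0.0006,0]'|grep -E 'pos|force';python3 -m inch '[0,0,0,0.0172,0.0006,0, 0,0,0,0.0172,0.0006,0, 0,0,0,0.0172,0.0006,0, 0,0,0,0.0172,0.0006,0, 0,0,0,0.0172,0.0006,0]'|grep -E 'time|pos|force'; python3 now.py C D G; python3 - <<'E'
from seg import *
qq=q
for off,m in((.1,10),(.08,6),(.06,6),(.03,6),(0,6)):
    xs,Rs=fk2(qq,P);d=Ro.from_matrix(Rs.T@Rt).as_rotvec();X=kc+off*n;L=[];E=[]
    for k in range(1,m+1):
        xt,Rr=xs+(X-xs)*k/m,Rs@Ro.from_rotvec(d*k/m).as_matrix();qn=act(qq,xt,Rr,4);L.append(int(np.abs(qn-qq).max()));qq=qn;E.append(round(np.linalg.norm(err(qq,xt,Rr)[:3])*1e3,1))
    print(off,qq.round(0),L,max(E))
E
```

```text
ee_pos: [0.519, -0.3847, 0.2649]
force: [0.3, -0.3, -0.6]
gripper_force: 0.0
ee_pos: [0.5192, -0.3846, 0.2641]
force: [0.9, -0.7, -0.3]
gripper_force: 0.0
time_s: 21.9
ee_pos: [0.5193, -0.3845, 0.264]
force: [0.3, 0.5, 0.5]
gripper_force: 0.0
[101.7  38.5 -78.4 107.8  19.2  32.4 -57.4] [ 0.5193 -0.3845  0.264 ]
C ([0.002, 0.0001, -0.0015], [-0.0003, 0.0011, 0.0014])
D ([-0.2096, -0.2378, 0.2903], [-0.0003, 0.0011, 0.0014])
G ([-0.2093, -0.2377, 0.4403], [-0.0003, 0.0011, 0.0014])
0.1 [ 97.  38. -72. 125.  35.  13. -75.] [1, 1, 1, 1, 2, 2, 2, 2, 2, 12] 0.0
0.08 [ 94.  40. -70. 124.  46.  13. -85.] [0, 0, 2, 2, 2, 2] 0.0
0.06 [ 91.  43. -69. 124.  58.  13. -97.] [2, 2, 2, 2, 1, 1] 0.0
0.03 [  87.   46.  -67.  123.   73.   13. -111.] [2, 2, 2, 2, 2, 2] 0.0
0 [  83.   48.  -64.  122.   86.   13. -123.] [2, 2, 2, 2, 2, 1] 0.0
```

```bash
python3 -m inch '[-0.042,-0.0476,0.038,0,0,0, -0.042,-0.0476,0.038,0,0,0, -0.042,-0.0476,0.038,0,0,0, -0.042,-0.0476,0.038,0,0,0, -0.042,-0.0476,0.038,0,0,0]'|grep -E 'pos|force'; python3 -m inch '[0,0,0,0,0,0, 0,0,0,0,0,0]' -0.1|grep -E 'time|open'; python3 now.py D G; python3 - <<'E'
from srch import *
from h import *
f=save('wrist','w6');a=f['frame'];q=cloud(f)
qt=(q-kc)@Rt   # tool-aligned coords about knob centre est: x up-lateral,y,z into knob
col=a.astype(int).sum(2)
m=(np.abs(qt[...,0])<.03)&(np.abs(qt[...,1])<.03)&(qt[...,2]<-.004)&(qt[...,2]>-.016)
v,u=np.where(m);print('px',len(u),u.min(),u.max(),v.min(),v.max());pts=qt[m]
print('end face z',np.percentile(pts[:,2],[10,50,90]).round(4)); e=pts[(abs(pts[:,2]-np.median(pts[:,2]))<.003)]
print(cv2.minEnclosingCircle((e[:,:2]*1000).astype(np.float32)),np.median(e[:,:2],0).round(4))
A=np.c_[pts[:,:2],np.ones(len(pts))];print('plane tilt',np.linalg.lstsq(A,pts[:,2],rcond=None)[0].round(3))
cv2.imwrite('pics/w6.png',cv2.resize(a[:,:,::-1],(640,480)))
E
```

```text
ee_pos: [0.4886, -0.2924, 0.1507]
force: [17.8, -5.3, 10.7]
gripper_force: 0.0
time_s: 22.6
opening: 0.478
[ 95.6  36.3 -69.6 124.5  25.5  12.1 -65.2] [ 0.4903 -0.2936  0.1529]
D ([-0.0041, -0.0019, 0.101], [0.001, -0.0002, 0.0019])
G ([-0.0041, -0.0022, 0.251], [0.001, -0.0002, 0.0019])
px 1007 232 270 199 234
end face z [-0.0087 -0.0078 -0.0065]
((-9.755997657775879, 0.8584865927696228), 14.670540809631348) [-0.0089  0.0008]
plane tilt [ 0.02   0.01  -0.008]
```

View pics/w6.png

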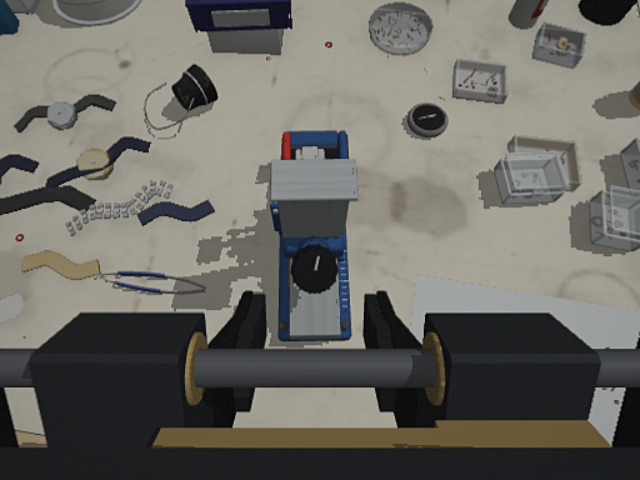

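The wrist view shows the knob's end at about (315,268) in the picture, with the white mark on it. The guard lip is above it and clear of the approach line. The knob lies about 9 mm lower across the axis than I had estimated, so I'll check that against the guard and bed in the same image and update.

```bash
python3 - <<'E'
from srch import *
from h import *
f=load('w6');q=((cloud(f)-o)@V).reshape(-1,3)
m=(q[:,2]>.105)&(q[:,2]<.12)&(abs(q[:,1])<.03)&(q[:,0]<-.04)&(q[:,0]>-.1);print('guard',np.percentile(q[m],[1,99],axis=0).round(4).tolist())
m=(abs(q[:,1])<.012)&(q[:,0]<-.125)&(q[:,0]>-.15)&(q[:,2]<.03);print('rear bed z',np.median(q[m],0).round(4))
m=(abs(q[:,1])<.006)&(q[:,0]<.035)&(q[:,0]>.017)&(q[:,2]>.01);print('fixed jaw',m.sum(),np.percentile(q[m],[2,98],axis=0).round(4).tolist() if m.sum() else '')
k2=kc+Rt@np.array([-.0093,.0008,.0010]);print('knob seatframe',(V.T@(k2-o)).round(4),k2.round(4))
E
sed -i "s/^n=-Rt.*/n=-Rt[:,2];kc=o+V@[-.0896,-.0012,.051]+Rt@np.array([-.0093,.0008,.0010])/" srch.py
python3 - <<'E'
from seg import *
qq=q
for off,m in((.1,2),(.06,8),(.03,6),(.004,6),(-.001,2)):
    xs,Rs=fk2(qq,P);d=Ro.from_matrix(Rs.T@Rt).as_rotvec();X=kc+off*n;L=[];E=[]
    for k in range(1,m+1):
        xt,Rr=xs+(X-xs)*k/m,Rs@Ro.from_rotvec(d*k/m).as_matrix();qn=act(qq,xt,Rr,4);L.append(int(np.abs(qn-qq).max()));qq=qn;E.append(round(np.linalg.norm(err(qq,xt,Rr)[:3])*1e3,1))
    print(off,qq.round(0),L,max(E))
print(rel('D'),rel('G'))
E
```

```text
guard [[-0.0846, -0.023, 0.1089], [-0.0608, 0.0199, 0.1122]]
rear bed z [-0.1299  0.0004 -0.0102]
fixed jaw 142 [[0.0175, -0.006, 0.0159], [0.0309, 0.006, 0.0191]]
knob seatframe [-0.0961 -0.002   0.0443] [ 0.5465 -0.2851  0.0683]
0.1 [ 97.  38. -70. 125.  32.  12. -70.] [3, 2] 0.0
0.06 [ 92.  43. -69. 124.  61.  12. -98.] [4, 4, 3, 3, 3, 3, 3, 2] 0.0
0.03 [  88.   46.  -67.  124.   76.   12. -113.] [2, 2, 2, 2, 2, 2] 0.0
0.004 [  84.   48.  -64.  123.   87.   12. -123.] [1, 1, 1, 1, 1, 1] 0.0
-0.001 [  84.   49.  -64.  123.   89.   13. -125.] [1, 1] 0.0
([-0.0297, -0.0026, 0.1044], [0.0017, -0.0009, 0.0018]) ([-0.0299, -0.0032, 0.2544], [0.0017, -0.0009, 0.0018])
```

```bash
python3 -m inch '[-0.006,-0.0005,0.02,0,0,0, -0.006,-0.0005,0.021,0,0,0, -0.006,-0.0005,0.021,0,0,0, -0.006,-0.0005,0.021,0,0,0, -0.006,-0.0005,0.021,0,0,0]' -0.1|grep -E 'pos|force'; python3 -m inch '[0,0,0,0.0017,-0.001,-0.046, 0,0,0,0,0,-0.046, 0,0,0,0,0,-0.046, 0,0,0,0,0,-0.046, 0,0,0,0,0,-0.046]' |grep -E 'pos|force';python3 -m inch '[0,0,0,0,0,-0.046, 0,0,0,0,0,-0.046, 0,0,0,0,0,-0.046, 0,0,0,0,0,0, 0,0,0,0,0,0]'; python3 now.py D G
```

```text
ee_pos: [0.5084, -0.292, 0.1144]
force: [-0.2, 0.5, 0.8]
gripper_force: 0.0
ee_pos: [0.5081, -0.2922, 0.1147]
force: [0.7, -0.7, -1.0]
gripper_force: 0.0
time_s: 24.15
ee_pos: [0.5075, -0.2912, 0.1141]
ee_rot: [[0.439, 0.636, 0.635], [0.772, -0.629, 0.096], [0.46, 0.448, -0.766]]
force: [0.5, 0.6, -0.5]
opening: 0.446
gripper_force: 0.0
[ 95.2  49.7 -76.3 124.4  73.2  19.8 -63.8] [ 0.5075 -0.2912  0.1141]
D ([0.0017, 0.0012, 0.0013], [0.0, 0.0003, 0.3682])
G ([0.0018, 0.0012, 0.1513], [0.0, 0.0003, 0.3682])
```

```bash
python3 -m inch '[0.0018,0.0012,0.035,0,0,0, 0,0,0.035,0,0,0, 0,0,0.03,0,0,0, 0,0,0,0,0,0]'|grep -E 'pos|force'; python3 -m inch '[0,0,0.02,0,0,0, 0,0,0.018,0,0,0, 0,0,0.012,0,0,0, 0,0,0,0,0,0]'|grep -E 'pos|force'; python3 now.py G; python3 -m inch '[0,0,0,0,0,0, 0,0,0,0,0,0, 0,0,0,0,0,0, 0,0,0,0,0,0]' -1; python3 now.py G
```

```text
ee_pos: [0.5334, -0.2856, 0.0829]
force: [0.2, 0.1, 0.2]
gripper_force: 0.0
ee_pos: [0.5454, -0.2838, 0.0678]
force: [-0.8, 0.1, 0.0]
gripper_force: 0.0
[ 85.7  51.1 -67.3 122.7  89.7  16.  -80.2] [ 0.5454 -0.2838  0.0678]
G ([-0.0009, 0.0044, 0.0006], [-0.0011, 0.0007, 0.3694])
time_s: 25.35
ee_pos: [0.5455, -0.2849, 0.0686]
ee_rot: [[0.437, 0.637, 0.634], [0.774, -0.626, 0.096], [0.458, 0.449, -0.767]]
force: [-4.2, -2.6, 5.6]
opening: 0.309
gripper_force: 30.0
[ 85.7  51.  -67.4 122.7  89.7  16.  -80.2] [ 0.5455 -0.2849  0.0686]
G ([0.0002, 0.0015, 0.0022], [0.0001, 0.0009, 0.3697])
```

```bash
python3 -m inch '[0,0,0,0,0,0.05, 0,0,0,0,0,0.05, 0,0,0,0,0,0.05, 0,0,0,0,0,0.05]'|grep -E 'rot|pos|force|open'; python3 -m inch '[0,0,0,0,0,0.05, 0,0,0,0,0,0.05, 0,0,0,0,0,0.05, 0,0,0,0,0,0.05, 0,0,0,0,0,0.05]'|grep -E 'rot|pos|force|open'; python3 -m inch '[0,0,0,0,0,0.05, 0,0,0,0,0,0.05, 0,0,0,0,0,0]'; python3 -c "
from bench import observe;print(observe()['ft_torque'])"; python3 now.py G
```

```text
ee_pos: [0.5455, -0.2849, 0.0686]
ee_rot: [[0.66, 0.402, 0.634], [0.449, -0.889, 0.095], [0.602, 0.222, -0.767]]
force: [-3.4, -2.9, 5.5]
opening: 0.312
gripper_force: 30.0
ee_pos: [0.5451, -0.285, 0.0686]
ee_rot: [[0.773, 0.017, 0.634], [-0.056, -0.994, 0.095], [0.632, -0.109, -0.768]]
force: [-9.1, -3.7, 9.7]
opening: 0.313
gripper_force: 30.0
time_s: 26.55
ee_pos: [0.545, -0.2852, 0.0686]
ee_rot: [[0.76, -0.143, 0.634], [-0.259, -0.961, 0.095], [0.596, -0.237, -0.768]]
force: [-8.5, -3.8, 11.3]
opening: 0.311
gripper_force: 30.0
[-0.42848202  0.96009517 -0.2738764 ]
[  87.8   54.7  -71.6  122.6   90.6   20.7 -145.4] [ 0.545  -0.2852  0.0686]
G ([0.0024, -0.0005, 0.0031], [0.001, 0.001, -0.1814])
```

```bash
python3 -m inch '[0,0,0,0,0,0, 0,0,0,0,0,0, 0,0,0,0,0,0]' -0.1|grep -E 'rot|pos|force|open'; python3 -m inch '[0,0,0,0,0,-0.058, 0,0,0,0,0,-0.058, 0,0,0,0,0,-0.058, 0,0,0,0,0,-0.058, 0,0,0,0,0,-0.058]'|grep -E 'pos|force|open'; python3 -m inch '[0,0,0,0,0,-0.058, 0,0,0,0,0,-0.058, 0,0,0,0,0,-0.058, 0,0,0,0,0,-0.058, 0,0,0,0,0,-0.058]'|grep -E 'pos|force|open'; python3 now.py G
```

```text
ee_pos: [0.545, -0.2833, 0.0676]
ee_rot: [[0.761, -0.139, 0.633], [-0.257, -0.961, 0.098], [0.595, -0.238, -0.768]]
force: [-0.1, 0.1, -1.4]
opening: 0.43
gripper_force: 0.0
ee_pos: [0.5452, -0.2831, 0.0675]
force: [-0.0, -0.2, 0.0]
opening: 0.447
gripper_force: 0.0
ee_pos: [0.5452, -0.2831, 0.0676]
force: [-0.3, 0.7, -0.3]
opening: 0.45
gripper_force: 0.0
[ 86.   51.7 -68.  122.8  89.9  16.8 -76.2] [ 0.5452 -0.2831  0.0676]
G ([-0.0022, 0.0059, 0.0003], [-0.0016, 0.0007, 0.4023])
```

```bash
python3 -m inch '[-0.001,0.004,0,0,0,0, 0,0,0,0,0,0]' >/dev/null; python3 -m inch '[0,0,0,0,0,0, 0,0,0,0,0,0, 0,0,0,0,0,0, 0,0,0,0,0,0]' -1|grep -E 'pos|force|open'; python3 -m inch '[0,0,0,0,0,0.05, 0,0,0,0,0,0.05, 0,0,0,0,0,0.05, 0,0,0,0,0,0.05]'|grep -E 'pos|force|open'; python3 -m inch '[0,0,0,0,0,0.05, 0,0,0,0,0,0.05, 0,0,0,0,0,0.05, 0,0,0,0,0,0.05, 0,0,0,0,0,0.05]'|grep -E 'pos|force|open'; python3 -m inch '[0,0,0,0,0,0.05, 0,0,0,0,0,0.05, 0,0,0,0,0,0.05, 0,0,0,0,0,0]'|grep -E 'time|pos|force|open'; python3 -c "
from bench import observe;print(observe()['ft_torque'])"; python3 now.py G
```

```text
ee_pos: [0.5456, -0.2843, 0.0679]
force: [-1.3, 1.7, -0.4]
opening: 0.314
gripper_force: 30.0
ee_pos: [0.5457, -0.2846, 0.068]
force: [-2.8, 0.9, 0.8]
opening: 0.312
gripper_force: 30.0
ee_pos: [0.5457, -0.2851, 0.0681]
force: [-2.8, 0.5, 0.7]
opening: 0.309
gripper_force: 30.0
time_s: 29.75
ee_pos: [0.5457, -0.2855, 0.068]
force: [-2.8, -1.4, 1.2]
opening: 0.312
gripper_force: 30.0
[-0.13328799  1.29428448  0.00381042]
[  87.8   55.   -71.7  122.5   90.2   21.  -147.2] [ 0.5457 -0.2855  0.068 ]
G ([0.0015, -0.0013, 0.0009], [0.0001, 0.0016, -0.2007])
```

```bash
python3 -m inch '[0,0,0,0,0,0, 0,0,0,0,0,0, 0,0,0,0,0,0]' -0.1|grep -E 'pos|force|open'; python3 -m inch '[0,0,0,0,0,-0.06, 0,0,0,0,0,-0.06, 0,0,0,0,0,-0.06, 0,0,0,0,0,-0.06, 0,0,0,0,0,-0.06]'|grep -E 'force'; python3 -m inch '[0,0,0,0,0,-0.06, 0,0,0,0,0,-0.06, 0,0,0,0,0,-0.06, 0,0,0,0,0,-0.06, 0,0,0,0,0,-0.06]'|grep -E 'pos|force|open'; python3 -m inch '[0,0,0,0,0,0, 0,0,0,0,0,0, 0,0,0,0,0,0, 0,0,0,0,0,0]' -1|grep -E 'pos|force|open';python3 now.py G; python3 -m inch '[0,0,0,0,0,0.05, 0,0,0,0,0,0.05, 0,0,0,0,0,0.05, 0,0,0,0,0,0.05]'|grep -E 'pos|force|open'; python3 -m inch '[0,0,0,0,0,0.05, 0,0,0,0,0,0.05, 0,0,0,0,0,0.05, 0,0,0,0,0,0.05, 0,0,0,0,0,0.05]'|grep -E 'pos|force|open'; python3 -m inch '[0,0,0,0,0,0.05, 0,0,0,0,0,0.05, 0,0,0,0,0,0.05, 0,0,0,0,0,0]'|grep -E 'time|pos|force|open'; python3 -c "
from bench import observe;print(observe()['ft_torque'])"; python3 now.py G
```

```text
ee_pos: [0.5465, -0.2848, 0.0687]
force: [-0.0, -0.4, -0.0]
opening: 0.433
gripper_force: 0.0
force: [0.8, -0.7, -1.0]
gripper_force: 0.0
ee_pos: [0.5464, -0.2847, 0.0686]
force: [0.4, 0.4, 0.9]
opening: 0.453
gripper_force: 0.0
ee_pos: [0.5455, -0.2841, 0.0679]
force: [-2.8, 2.0, 0.1]
opening: 0.308
gripper_force: 30.0
[ 86.3  52.1 -68.6 122.6  89.3  17.4 -75.8] [ 0.5455 -0.2841  0.0679]
G ([-0.0008, 0.0036, 0.0005], [-0.0019, 0.001, 0.3992])
ee_pos: [0.5458, -0.2844, 0.0681]
force: [-1.9, 0.9, -0.0]
opening: 0.309
gripper_force: 30.0
ee_pos: [0.546, -0.2852, 0.0682]
force: [-2.1, -0.4, -0.3]
opening: 0.308
gripper_force: 30.0
time_s: 32.75
ee_pos: [0.5459, -0.2856, 0.0681]
force: [-1.7, -0.7, -0.6]
opening: 0.311
gripper_force: 30.0
[-1.29585018e-01  1.23241566e+00 -2.30534285e-04]
[  88.    55.4  -72.2  122.4   90.3   21.6 -147.1] [ 0.5459 -0.2856  0.0681]
G ([0.001, -0.0015, 0.0007], [0.0, 0.0015, -0.2009])
```

```bash
python3 -m inch '[0,0,0,0,0,0, 0,0,0,0,0,0, 0,0,0,0,0,0]' -0.1|grep -E 'pos|force|open'; python3 -m inch '[0,0,-0.03,0,0,-0.034, 0,0,-0.05,0,0,-0.034, 0,0,-0.05,0,0,-0.034, 0,0,-0.05,0,0,-0.034, 0,0,-0.05,0,0,-0.034]'|grep -E 'force'; python3 -m inch '[0,0,-0.03,0,0,-0.03, 0,0,0,0,0,0, 0,0,0,0,0,0]'; python3 now.py D; python3 - <<'E'
from srch import *
from h import *
f=save('wrist','w7');qt=(cloud(f)-kc)@Rt
a=f['frame'];I=a.astype(int).sum(2)
for nm in('w6','w7'):
    f=load(nm);qt=(cloud(f)-kc)@Rt;I=f['frame'].astype(int).sum(2)
    m=(np.hypot(qt[...,0],qt[...,1])<.0125)&(qt[...,2]<-.004)&(qt[...,2]>-.016)&(I>300)
    p=qt[m][:,:2];c=p.mean(0);w,v=np.linalg.eigh(np.cov(p.T));print(nm,m.sum(),c.round(4),'dir deg',np.degrees(np.arctan2(v[1,1],v[0,1])).round(0))
q=((cloud(f)-o)@V).reshape(-1,3);m=(q[:,2]>.105)&(q[:,2]<.12)&(abs(q[:,1])<.03)&(q[:,0]<-.04)&(q[:,0]>-.1);print('guard',np.percentile(q[m],[1,99],axis=0).round(4).tolist())
cv2.imwrite('pics/w7.png',cv2.resize(f['frame'][60:260,150:350,::-1],None,fx=3,fy=3,interpolation=cv2.INTER_CUBIC))
E
```

```text
ee_pos: [0.5465, -0.2848, 0.0687]
force: [0.2, 0.0, 0.0]
opening: 0.431
gripper_force: 0.0
force: [0.8, -0.2, -0.3]
gripper_force: 0.0
time_s: 33.85
ee_pos: [0.4803, -0.2952, 0.1481]
ee_rot: [[0.759, 0.15, 0.633], [0.114, -0.989, 0.097], [0.641, -0.001, -0.768]]
force: [0.4, -0.6, 0.3]
opening: 0.445
gripper_force: 0.0
[100.8  44.6 -78.9 125.1  54.5  18.8 -91.2] [ 0.4803 -0.2952  0.1481]
D ([0.0002, 0.0001, 0.1106], [-0.0003, 0.0013, -0.0006])
w6 22 [0.0063 0.0017] dir deg -169.0
w7 16 [-0.0077 -0.0042] dir deg -139.0
guard [[-0.0871, -0.0231, 0.1087], [-0.0634, 0.0197, 0.1123]]
```

View pics/w7.png

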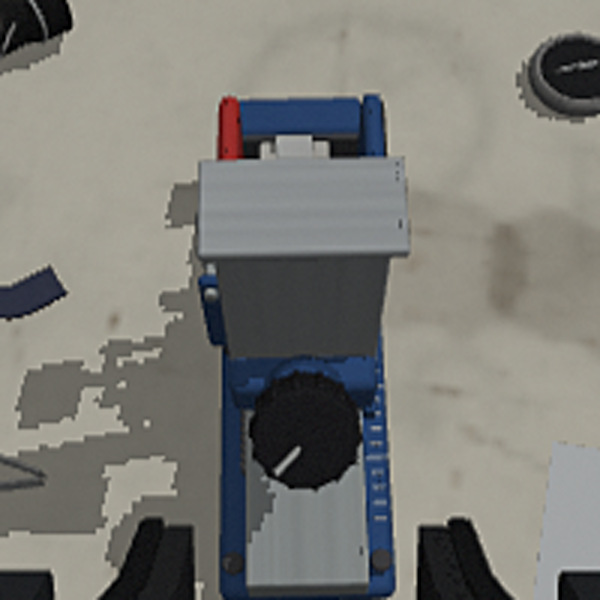

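The mark turned clockwise from about 15° to 209°, roughly 3.4 rad. In the picture the mark is now at (287,460) and the lever is released. I'll turn it once more for margin, which still stays well below the 5.5 rad limit.

```bash
python3 -m inch '[0,0,0.02,0,0,-0.055, 0,0,0.04,0,0,-0.055, 0,0,0.04,0,0,-0.055, 0,0,0.04,0,0,-0.055, 0,0,0.03,0,0,-0.055]'|grep -E 'pos|force'; python3 -m inch '[0,0,0.03,0,0,-0.055, 0,0,0.03,0,0,-0.04, 0,0,0.02,0,0,0, 0,0,0.01,0,0,0, 0,0,0,0,0,0]'|grep -E 'pos|force'; python3 now.py G;  python3 -m inch '[0,0,0,0,0,0, 0,0,0,0,0,0, 0,0,0,0,0,0, 0,0,0,0,0,0]' -1|grep -E 'pos|force|open'; python3 -m inch '[0,0,0,0,0,0.05, 0,0,0,0,0,0.05, 0,0,0,0,0,0.05, 0,0,0,0,0,0.05, 0,0,0,0,0,0.05]'|grep -E 'pos|force|open'; python3 -m inch '[0,0,0,0,0,0.05, 0,0,0,0,0,0.05, 0,0,0,0,0,0.05, 0,0,0,0,0,0.05, 0,0,0,0,0,0]'|grep -E 'time|pos|force|open'
```

```text
ee_pos: [0.5242, -0.2873, 0.0946]
force: [-0.1, -0.6, -0.7]
gripper_force: 0.0
ee_pos: [0.5465, -0.2839, 0.0676]
force: [0.3, 0.5, 0.2]
gripper_force: 0.0
[ 85.   50.2 -66.1 122.6  88.8  14.8 -79.7] [ 0.5465 -0.2839  0.0676]
G ([-0.0015, 0.0026, -0.0017], [-0.0021, 0.0005, 0.3695])
ee_pos: [0.5453, -0.2842, 0.068]
force: [-2.7, 1.9, -1.1]
opening: 0.318
gripper_force: 30.0
ee_pos: [0.5456, -0.2847, 0.0682]
force: [-2.2, 0.9, -0.4]
opening: 0.309
gripper_force: 30.0
time_s: 36.3
ee_pos: [0.5457, -0.2853, 0.0682]
force: [-1.9, 0.1, -0.5]
opening: 0.316
gripper_force: 30.0
```

Now release and retreat, then check the mark, the holder and the vise.

```bash
python3 -m inch '[0,0,0,0,0,0, 0,0,0,0,0,0, 0,0,0,0,0,0]' 0|grep -E 'pos|force|open'; python3 -m inch '[0,0,-0.03,0,0,0, 0,0,-0.05,0,0,0, 0,0,-0.05,0,0,-0.03, 0,0,-0.05,0,0,-0.03, 0,0,-0.07,0,0,-0.02]'|grep -E 'force'; python3 -m inch '[0,0,-0.06,0,0,0, 0,0,0,0,0,0, 0,0,0,0,0,0]'; python3 - <<'E'
from srch import *
from h import *
f=save('wrist','w8');qt=(cloud(f)-kc)@Rt;I=f['frame'].astype(int).sum(2)
m=(np.hypot(qt[...,0],qt[...,1])<.0125)&(qt[...,2]<-.004)&(qt[...,2]>-.016)&(I>300);c=qt[m][:,:2].mean(0);print('mark',m.sum(),np.degrees(np.arctan2(c[1],c[0])))
g=save('top','t2');q=((cloud(g)-o)@V).reshape(-1,3)
m=(abs(q[:,1])<.02)&(q[:,2]>.0188)&(q[:,2]<.025)&(abs(q[:,0])<.025);print('holder top',m.sum(),np.percentile(q[m],[3,97],axis=0).round(4).tolist() if m.sum() else '')
a=cv2.resize(f['frame'][60:260,150:350,::-1],(400,400),interpolation=cv2.INTER_CUBIC);b=cv2.resize(g['frame'][140:240,170:270,::-1],(400,400),interpolation=cv2.INTER_CUBIC)
cv2.imwrite('pics/end.png',np.hstack([a,b]))
E
```

```text
ee_pos: [0.5466, -0.2852, 0.0688]
force: [-0.8, 0.3, -0.2]
opening: 0.47
gripper_force: 0.0
force: [0.5, 0.1, 0.0]
gripper_force: 0.0
time_s: 37.4
ee_pos: [0.4707, -0.297, 0.1591]
ee_rot: [[0.76, 0.149, 0.632], [0.113, -0.989, 0.097], [0.639, -0.002, -0.769]]
force: [0.1, 0.7, 1.0]
opening: 0.495
gripper_force: 0.0
mark 21 -105.11837464381479
holder top 151 [[-0.0193, -0.0173, 0.019], [0.0243, 0.018, 0.024]]
```

View pics/end.png

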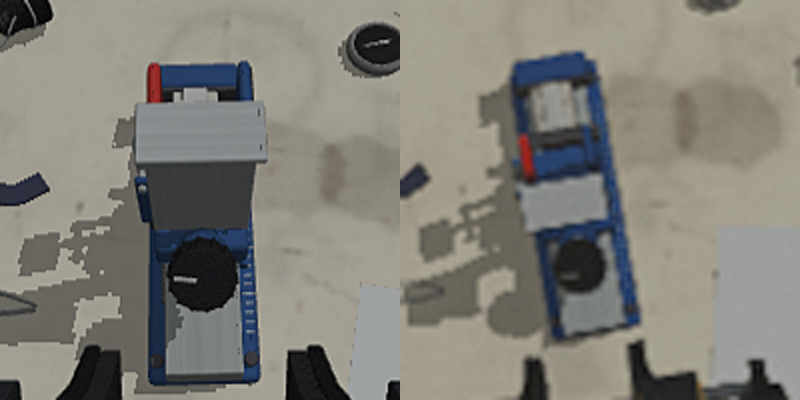

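The picture shows the holder clamped between the jaws at about (558,105) in the right panel, with the lever upright. The mark has now turned about 240° in all, and the gripper is clear. Handing in.

```bash
python3 -c "
from bench import finish_job;print(finish_job())"
```

```text
the job is handed in; nothing more can be done
None
```

The job is handed in: the holder stands on the bed between the jaws, against the fixed jaw. The lever is released, the knob is turned clockwise about 4.2 rad (240°), and the gripper is clear; the clamping force itself could not be measured.

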